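# Close up and chock a row of roller shells under the ionising bar

## Task

Put the loose white roller shell alongside the two that lie under the ionising bar, so that all three touch in a straight row against the rear rail with their ends roughly level. Set the yellow wedge chock on the bench under the bar, slope first, square and snug against the middle of the outer roller so that the row cannot roll apart. Do not bump the frame or its bar, and leave the other things on the bench where they are.

Things in the scene. Friction and masses are not known exactly. Their poses are not given: they have to be found in the camera images.
- frame: fixed aluminium-profile frame on the bench. Origin at bench level, mid-length on the robot-side face of its rear rail (40 mm high, 360 mm long, along the frame's y); -x leads out of the frame towards the robot. Side rails 30 mm wide and high lie at y = +-165 mm from x = 0 to -180 mm; 30 mm square uprights stand on them at x = -150 mm, up to z = 224 mm. The mat inside is flush with the bench
- bar_mid (a point): middle of the grey ionising air bar that spans between the frame's uprights, at x = -150, z = 190 mm of the frame: bar 292 mm long, taking up 45 mm in x, its nozzles 160 mm and its top 217 mm above the bench. A hand pointing straight down has no room beneath it; one leaning back towards the robot, 30 to 45 degrees, has
- roller_back: white moulded roller shell, a cylinder 46 mm in diameter, 160 mm long, with grey bands and blue hubs, 0.17 to 0.34 kg, lying on its side; origin on its axis at mid-length (23 mm above the bench), its x along the axis; rolls easily, soon comes to rest; in the frame, parallel to the rear rail, 1 to 4 mm from it
- roller_mid: white moulded roller shell, a cylinder 46 mm in diameter, 160 mm long, with grey bands and blue hubs, 0.17 to 0.34 kg, lying on its side; origin on its axis at mid-length (23 mm above the bench), its x along the axis; rolls easily, soon comes to rest; in the frame, parallel to roller_back on its robot side, 1 to 16 mm from it
- roller_loose: white moulded roller shell, a cylinder 46 mm in diameter, 160 mm long, with grey bands and blue hubs, 0.17 to 0.34 kg, lying on its side; origin on its axis at mid-length (23 mm above the bench), its x along the axis; rolls easily, soon comes to rest; out on the bench to one side of the frame; pushed by a fingertip above its middle it can jam against the bench
- chock: yellow plastic wedge chock, 0.09 kg, 70 mm long, 44 mm wide along its y (flat parallel sides: grip here), 36 mm high. Origin at the middle of its underside; +x points from its upright back (x = -35 mm) to its toe (x = +31 mm, 3 mm high). Top flat from x = -35 to -8 mm, then a 40 degree slope down to the toe. Stands on its base out on the bench, on the other side from roller_loose
- chock_seat (a point): point of the chock's frame (x = 43, z = 23 mm above its underside) where a roller's axis comes when chock and roller stand on the bench and the slope touches the roller
- moulding: white ribbed half-round plastic moulding, 250 mm across, 36 mm high, lying flat (bystander); origin at the middle of its arc, at its underside
- tape_roll: cream roll of tape 96 mm across, 24 mm high, lying flat (bystander); origin at the centre of its underside
- squeeze_bottle: white squeeze bottle with a red cap, 56 mm across, 150 mm tall, standing loose (bystander); origin at the centre of its underside
- knife: black utility knife with retracted blade, 145 x 18 x 15 mm, lying flat (bystander); its x runs along it
- deburrer: blue-handled deburring tool, 150 mm long, 26 mm thick, lying flat (bystander); its x runs along it
Not all that is in view belongs to the job. Leave any purple look-alike of the roller_back alone. Of the things shaped like the chock, the yellow one is meant.

How it is judged:
By the outcome, as a careful person would: the job done as asked, in the order asked, and still so for the second after the job is handed in, with the robot touching nothing.
It also fails if it takes over 72 s, if anything falls off the work surface, if the arm or the gripper's body presses on something with over 40 N, if the wrist force passes 120 N, or if a joint passes its speed limit or range.

## Robot

A 6-joint arm with a two-finger parallel gripper is mounted at the origin on the work surface. World frame = base frame: x ahead of the robot, y to its left, z up, the work surface at z = 0. Lengths are in m, angles in degrees, forces in N, time in s.
With the tool pointing down it reaches from about 0.4 to 0.825 m from the base axis. Payload 7 kg.
Tool frame: the origin (TCP) lies on the centre line of the jaws, within the pads' length; the fingertips stand 19 mm ahead of it and the grasp point (between the pads) is the TCP; z points along the fingers, y is the line along which they close (so a half turn about z gives the same grasp; the last joint's range is limited). The gripper opens to 88 mm and grips with 3 to 60 N. Pads are 19 mm wide; open, the fingers measure 130 mm over their backs; the gripper's body (78 mm by 193 mm) begins 47 mm behind the grasp point.
Start: joints at [86.408, 20.546, 0.682, 0, -70.136, -16.507], TCP at [0.232, 0.634, 0.246] pointing down, gripper open.
Joint ranges: [-176.03, 176.03], [-82.01, 121.73], [-58.28, 71.71], [-173.87, 95.51], [-174.79, -0.11], [-173.66, 173.66]. Speed limits (degrees/s): [136.94, 136.94, 172.46, 180, 180, 180].

## Interface

Orientations are given as [roll, pitch, yaw] about the fixed x, y, z axes, in that order (R = Rz(yaw) Ry(pitch) Rx(roll)).
In Python, from plant import get_state, capture, close_job gives the robot as it stands.
- The arm moves only by the tool apply_moves, never from a script. Its argument "targets" is a list of rows, each a list of 7 numbers: the opening, from 0 (shut) to 1 (fully open), then the shift along the tool's x, y, z normalised to -1 to 1, where 1 is 1000 mm, then the turn, a rotation vector about the tool's x, y, z normalised to -1 to 1, where 1 is 90 degrees. In form: [[claw, tx, ty, tz, ax, ay, az], ...]. A call has 1 to 20 rows; each row shifts and turns the commanded pose from where the row before left it, along the tool's axes as they then stand; what a row does not reach is not made up. A row lasts 1/12 s, in which the tool goes at most 41.7 mm and 7.16 degrees, less where a joint would pass 70% of its speed; a pose out of reach is approached as far as the arm can. A call with a number of a shift or a turn outside -1 to 1 is refused whole. A call with a gripper value outside its range is refused whole. The fingers move at their own pace and stop on an object; "newtons" is the grip in N (left out, the last holds). Time passes only in rows, so rows that do not move let the fingers close. It gives the time, the measured TCP pose, the force, the opening and the grip force at its end, in the units of the state.
- get_state(): the state, without advancing time (a new reading comes with each control period).
- capture(name): name is "side" or "top"; returns a dict with "frame" (420x560x3 uint8, red, green, blue), "range_z" (420x560 float32, m along the optical axis (not along the pixel's ray), 0 where there is no reading), "camera_matrix" (3x3 intrinsics, pixels), "k1" (the pictures are not rectified: a ray, as slopes to the right and down, at radius r is drawn at 1 + k1 r^2 times it, then the intrinsics apply), "T" (4x4, takes a point from camera to world coordinates). Camera axes: x right, y down, z forward; pixel columns grow to the right and rows downward; lengths in m; the calibration is good to about 2 mm. A picture is of the moment at which its call begins.
- close_job(): hands the job in; it is judged then, once.
The state is a dict: "time_s": time; "joints": joint angles; "qd": joint speeds; "joint_torque": joint torques, N m; "tcp_pos": TCP position; "eef_rot": TCP orientation; "contact_force": force on the tool from outside, world axes, zero at the start; "moment": the same for the moment, N m; "gripper_width": finger opening in m; "gripper_force": force on a finger pad.
Only numpy, scipy, OpenCV 4.12 (cv2) and the standard library are available. Lean on these libraries where they do the work, as an engineer would, in place of code of your own. Each camera call takes 0.05 s, during which the arm holds its last target. There are 200 camera calls.

## Working session

There is one attempt and no reset: what is moved stays moved. The work goes in short steps, Python scripts to look and compute and a tool call to move; the robot and the scene stay as the last step left them, time stands still between calls to the robot, and variables do not carry over. Pictures are saved under pics/ and viewed, at most 10 in all, crops included, and the job is handed in when it is done.

Besides the shell and the picture viewer there is one more tool, called after "Call:" by a JSON object that holds its "method" and its "body", one argument or row to a line. apply_moves: Moves the arm, as the interface text tells. Scaled input: -1 to 1 covers 1000 mm each way for a shift and 90 degrees each way for a turn. Its arguments: {"type":"object","properties":{"targets":{"type":"array","items":{"type":"array","items":{"type":"number"}}},"newtons":{"type":"number"}},"required":["targets"]}

```bash
ls; mkdir -p pics
cat > h.py <<'E'
import numpy as np, cv2, sys
sys.path.insert(0,'.')
from plant import get_state, capture, close_job
from scipy.spatial.transform import Rotation as R
def cloud(c):
    K=c["camera_matrix"];k1=c["k1"];z=c["range_z"];h,w=z.shape
    u,v=np.meshgrid(np.arange(w),np.arange(h))
    p=cv2.undistortPoints(np.stack([u,v],-1).reshape(-1,1,2).astype(np.float64),np.array(K),np.array([k1,0,0,0.])).reshape(h,w,2)
    P=np.concatenate([p*z[...,None],z[...,None]],-1)
    T=np.array(c["T"]);W=P@T[:3,:3].T+T[:3,3]
    W[z==0]=np.nan
    return W
E
python3 - <<'E'
from h import *
for n in("top","side"):
    c=capture(n);cv2.imwrite(f"pics/{n}0.png",cv2.resize(c["frame"][...,::-1],(784,588),interpolation=cv2.INTER_CUBIC))
    np.savez(f"{n}0.npz",W=cloud(c),f=c["frame"]);print(n,np.round(c["T"],3).tolist(),c["k1"],np.round(c["camera_matrix"]).tolist())
print(get_state())
E
```

```text
pics
top [[-0.02, -0.994, 0.105, 0.41], [-1.0, 0.02, -0.001, -0.016], [-0.001, -0.105, -0.995, 1.434], [0.0, 0.0, 0.0, 1.0]] -0.09012972233066033 [[471.0, 0.0, 282.0], [0.0, 471.0, 205.0], [0.0, 0.0, 1.0]]
side [[0.961, -0.195, 0.196, 0.278], [-0.276, -0.62, 0.735, -0.957], [-0.022, -0.76, -0.65, 0.969], [0.0, 0.0, 0.0, 1.0]] 0.006532804890967783 [[425.0, 0.0, 273.0], [0.0, 425.0, 205.0], [0.0, 0.0, 1.0]]
{'time_s': 0.1, 'joints': array([ 8.64073646e+01,  2.05849266e+01,  6.38392862e-01, -1.85422464e-02,
       -7.01364795e+01, -1.65057825e+01]), 'qd': array([ 0.10525137,  0.01959574,  0.11565485,  0.10154828, -0.0989468 ,
       -0.01096202]), 'joint_torque': array([-2.35283667e-03, -5.84165418e+01,  2.93753135e+01,  7.01557294e+00,
        1.01927260e-02, -4.51185815e-05]), 'tcp_pos': array([0.23184191, 0.63348488, 0.24473618]), 'eef_rot': array([ 1.79915455e+02, -6.87367203e-03, -2.01047257e+01]), 'contact_force': array([ 0.50883979, -0.18535837,  0.81364283]), 'moment': array([-0.04232562,  0.06058618, -0.01170465]), 'gripper_force': 0.0, 'gripper_width': 0.0874015185973526}
```

View pics/top0.png

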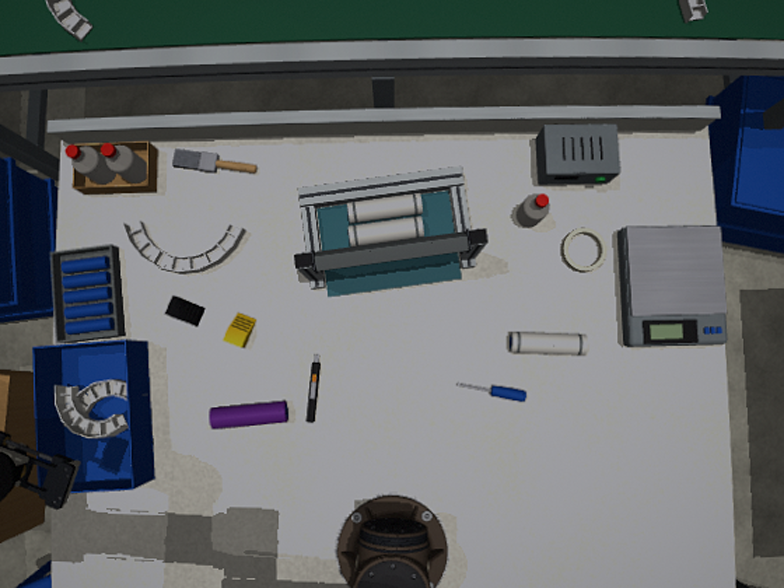

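View pics/side0.png

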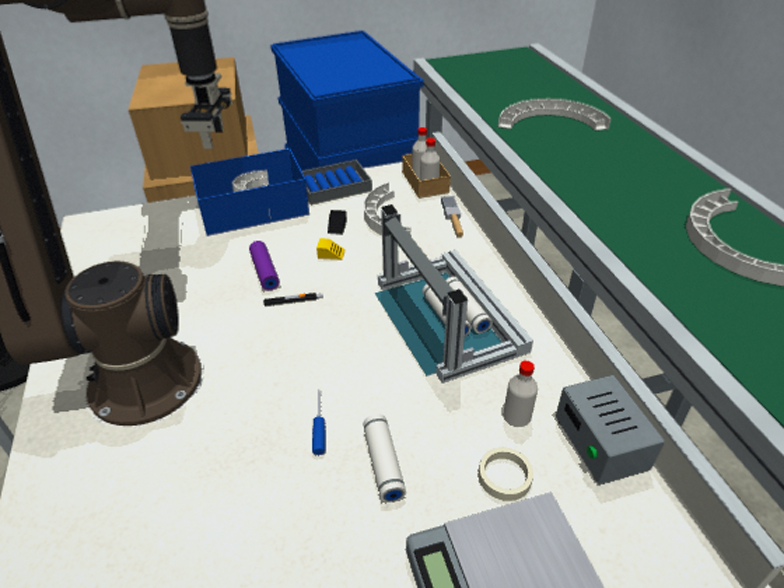

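The top view shows the frame around (385,230), with two white rollers at (385,208) and (385,231).

Candidates for each part:
- **Loose roller:** white at (547,343), purple look-alike at (249,414). I choose the white one.
- **Chock:** yellow at (240,330), black look-alike at (185,310). I choose the yellow one.

Next I measure them and take a close crop.

Run:
```python
from h import *
d=np.load("top0.npz");W=d["W"];f=d["f"]
def reg(u0,v0,u1,v1):
    s=np.s_[int(v0/1.4):int(v1/1.4),int(u0/1.4):int(u1/1.4)];return W[s].reshape(-1,3),f[s].reshape(-1,3).astype(int)
def rect(P,n):
    P=P[np.isfinite(P).all(1)]
    r=cv2.minAreaRect((P[:,:2]*1000).astype(np.float32));print(n,len(P),"ctr",np.round(r[0],1),"size",np.round(r[1],1),"ang",round(r[2],2),"zmed/max",np.round(np.median(P[:,2])*1000,1),np.round(P[:,2].max()*1000,1));return r
P,_=reg(600,450,700,560);print("bench z",np.nanmedian(P[:,2]))
P,_=reg(495,318,602,368);rect(P[P[:,2]>.02],"loose")
q=P[P[:,2]>.043];print("ridge",q.mean(0),"dir",np.linalg.svd(q[:,:2]-q[:,:2].mean(0))[2][0])
for n,b in(("back",(340,185,430,222)),("mid",(340,219,430,250))):
    P,_=reg(*b);q=P[(P[:,2]>.030)&(P[:,2]<.055)];
    rect(q,n);q=q[q[:,2]>.0435];print(" ridge",q.mean(0),np.linalg.svd(q[:,:2]-q[:,:2].mean(0))[2][0])
P,_=reg(290,160,480,215);rect(P[(P[:,2]>.034)&(P[:,2]<.05)],"rail+")
P,_=reg(290,220,500,275);rect(P[(P[:,2]>.2)&(P[:,2]<.24)],"bar")
P,F=reg(215,305,265,355);m=(F[:,0]>F[:,2]+60);rect(P[m],"chock all");rect(P[m&(P[:,2]>.0325)],"chock top")
P,_=reg(300,345,330,430);rect(P[P[:,2]>.008],"knife")
P,_=reg(200,395,300,435);rect(P[P[:,2]>.02],"purple")
P,_=reg(160,290,208,330);rect(P[P[:,2]>.02],"black")
P,_=reg(555,222,608,275);rect(P[P[:,2]>.012],"tape")
P,_=reg(450,378,530,404);rect(P[P[:,2]>.008],"deburr")
P,_=reg(505,185,555,230);rect(P[P[:,2]>.03],"bottle")
a=cv2.resize(f[210:255,140:210,::-1],(500,321),interpolation=cv2.INTER_CUBIC)
b=cv2.resize(f[225:260,350:425,::-1],(500,233),interpolation=cv2.INTER_CUBIC)
cv2.imwrite("pics/crop.png",np.vstack([a,b]))
```

```text
bench z -0.00023263576424836785
loose 817 ctr [ 431.1 -342.7] size [162.7  45.9] ang 86.29 zmed/max 41.7 55.3
ridge [ 0.43199066 -0.33894562  0.04590971] dir [-0.05088636 -0.99870445]
back 1288 ctr [742.7   4.3] size [194.9  80.8] ang 88.13 zmed/max 40.9 54.7
 ridge [0.73770882 0.00186629 0.04603271] [ 0.04119562 -0.9991511 ]
mid 762 ctr [683.5   0.7] size [ 57.4 161.2] ang 2.83 zmed/max 42.2 53.8
 ridge [0.68154548 0.00153952 0.04641765] [-0.1314686   0.99132034]
rail+ 2114 ctr [768.7   9. ] size [359.3 102.5] ang 89.73 zmed/max 40.5 49.9
bar 1700 ctr [610.4 -10.9] size [ 41.3 362.7] ang 6.92 zmed/max 210.7 231.4
chock all 327 ctr [475.9 324.6] size [52.7 66.6] ang 66.59 zmed/max 29.3 45.5
chock top 130 ctr [459.2 326. ] size [41.7 31.9] ang 68.88 zmed/max 36.7 45.5
knife 245 ctr [346.5 165.2] size [142.3  47.6] ang 4.65 zmed/max 12.1 21.7
purple 871 ctr [293.2 299.6] size [ 46.7 162.6] ang 5.45 zmed/max 42.2 55.6
black 235 ctr [519.4 447.5] size [56.1 44.3] ang 65.7 zmed/max 33.3 43.3
tape 330 ctr [ 634.6 -430.9] size [93.9 94.5] ang 0.95 zmed/max 22.7 31.2
deburr 249 ctr [ 336.8 -215.4] size [151.9  35. ] ang 82.78 zmed/max 20.8 32.7
bottle 395 ctr [ 713.9 -309.6] size [53.8 49.5] ang 44.4 zmed/max 102.3 154.8
```

View pics/crop.png

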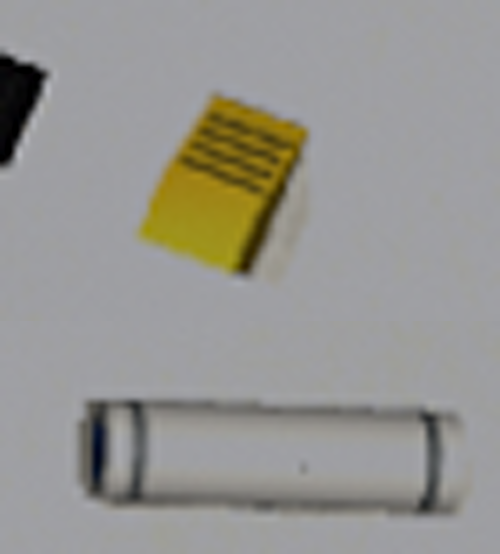

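The crop confirms the picks: yellow chock with its ribbed end toward +x (the arm's far side), and a white roller with blue hubs. Now a more precise fit.

```bash
cat >> h.py <<'E'
from scipy.optimize import least_squares
def cylfit(P,c0,a0,n=3):
    # horizontal cylinder r=23, axis height 23; returns x,y(centre),angle
    c=np.array([c0[0],c0[1],a0],float)
    P=P[np.isfinite(P).all(1)]
    for _ in range(n):
        u=np.array([np.cos(c[2]),np.sin(c[2])]);v=np.array([-u[1],u[0]])
        s=(P[:,:2]-c[:2])@u;t=(P[:,:2]-c[:2])@v
        Q=P[(abs(s)<.1)&(abs(t)<.03)&(P[:,2]>.026)&(P[:,2]<.056)]
        def res(p):
            v=np.array([-np.sin(p[1]),np.cos(p[1])]);t=(Q[:,:2]-c[:2])@v-p[0]
            return np.hypot(t,Q[:,2]-.023)-.023
        r=least_squares(res,[0,c[2]],loss="soft_l1",f_scale=.002)
        v=np.array([-np.sin(r.x[1]),np.cos(r.x[1])]);u=np.array([v[1],-v[0]])
        d=res(r.x);s=((Q[:,:2]-c[:2])@u)[abs(d)<.006]
        mid=(np.percentile(s,1)+np.percentile(s,99))/2;L=np.ptp(np.percentile(s,[1,99]))
        c=np.array([*(c[:2]+v*r.x[0]+u*mid),r.x[1]])
    return c,L,np.sqrt(np.mean(np.clip(d,-.01,.01)**2)),len(Q)
def show(n,W,c0,a):
    c,L,e,N=cylfit(W.reshape(-1,3),c0,np.radians(a));print(n,np.round(c[:2]*1e3,1),"axis deg",round(np.degrees(c[2]),2),"L",round(L*1e3,1),"rms",round(e*1e3,2),N);return c
E
python3 - <<'E'
from h import *
for cam in("top","side"):
    print(cam);d=np.load(cam+"0.npz");W=d["W"];f=d["f"].astype(int)
    P=W.reshape(-1,3);F=f.reshape(-1,3)
    show("loose",W,(.432,-.341),87);show("back",W,(.737,.002),96.5);show("mid",W,(.685,.0),96.5)
    yaw=np.radians(6.5);o=np.array([.7594,.0063])
    for _ in range(3):
        x=np.array([np.cos(yaw),np.sin(yaw)]);y=np.array([-x[1],x[0]]);a=(P[:,:2]-o)@x;b=(P[:,:2]-o)@y
        m=(P[:,2]>.008)&(P[:,2]<.034)&(abs(b)>.09)&(abs(b)<.145)&(abs(a)<.015)
        k=np.polyfit(b[m],a[m],1);k=np.polyfit(b[m][abs(a[m]-np.polyval(k,b[m]))<.005],a[m][abs(a[m]-np.polyval(k,b[m]))<.005],1)
        bm=(P[:,2]>.2)&(P[:,2]<.235)&(abs(a+.15)<.03)&(abs(b)<.2)
        rr=np.percentile(b[bm],[.5,99.5])
        o=o+x*k[1]+y*rr.mean();yaw-=np.arctan(k[0])
    print("frame",np.round(o*1e3,1),np.degrees(yaw),m.sum(),"bar len",np.ptp(rr),"bar x",np.percentile(a[bm],[2,50,98]))
    # chock: fit height model
    m=(np.hypot(P[:,0]-.476,P[:,1]-.325)<.06)&(F[:,0]>F[:,2]+50)&(P[:,2]>.004)&(P[:,2]<.045)
    Q=P[m]
    def sdf(p):
        c,s=np.cos(p[2]),np.sin(p[2]);X=(Q[:,0]-p[0])*c+(Q[:,1]-p[1])*s;Y=-(Q[:,0]-p[0])*s+(Q[:,1]-p[1])*c;Z=Q[:,2]
        t=np.radians(40)
        D=np.stack([Z-.036,abs(Y)-.022,-.035-X,X-.031,(X+.008)*np.sin(t)+(Z-.036)*np.cos(t)])
        return D.max(0)
    r=min((least_squares(sdf,[.476,.325,np.radians(g)],loss="soft_l1",f_scale=.002,x_scale=[.01,.01,.1]) for g in(-25,65,155,-115)),key=lambda r:r.cost)
    print("chock",np.round(r.x[:2]*1e3,1),np.degrees(r.x[2]),r.cost,m.sum())
E
```

```text
top
loose [ 431.7 -341.3] axis deg 87.02 L 157.4 rms 2.71 804
back [736.4   2.3] axis deg 96.5 L 160.1 rms 4.16 954
mid [6.83e+02 6.00e-01] axis deg 97.07 L 156.8 rms 2.97 822
frame [760.6   7.1] 6.780074372771743 85 bar len 0.35784057023970783 bar x [-0.17046899 -0.15527204 -0.13777668]
chock [476.1 321.7] -21.059721146449434 0.0005897769565834703 319
side
loose [ 432.4 -346.7] axis deg 86.34 L 158.8 rms 2.21 1010
back [741.2   5. ] axis deg 94.88 L 187.1 rms 4.65 564
mid [688.2  -5.8] axis deg 101.55 L 169.7 rms 4.32 189
frame [761.6   1.4] 6.612483361126341 101 bar len 0.35969574105381547 bar x [-0.17074093 -0.15754549 -0.13770273]
chock [477.3 316.9] -22.46176431357377 0.00041746191707976553 220
```

Call:
{"method": "apply_moves", "body": {
  "targets": [
    [1, 0, 0, 0, 0, 0, 0.074],
    [1, 0, 0, 0, 0, 0, 0.074],
    [1, 0, 0, 0, 0, 0, 0.074],
    [1, 0, 0, 0, 0, 0, 0.074],
    [1, 0, 0, 0, 0, 0, 0.074],
    [1, 0, 0, 0, 0, 0, 0.074],
    [1, 0, 0, 0, 0, 0, 0.074],
    [1, 0, 0, 0, 0, 0, 0.074],
    [1, 0, 0, 0, 0, 0, 0.074],
    [1, 0, 0, 0, 0, 0, 0.074],
    [1, 0, 0, 0, 0, 0, 0.072],
    [1, 0.0336, -0.0175, 0, 0, 0, 0],
    [1, 0.0336, -0.0175, 0, 0, 0, 0],
    [1, 0.0336, -0.0175, 0, 0, 0, 0],
    [1, 0.0336, -0.0175, 0, 0, 0, 0],
    [1, 0.0336, -0.0175, 0, 0, 0, 0],
    [1, 0.0336, -0.0175, 0, 0, 0, 0],
    [1, 0.0336, -0.0175, 0, 0, 0, 0],
    [1, 0.0336, -0.0175, 0, 0, 0, 0],
    [1, 0.0336, -0.0175, 0, 0, 0, 0]
  ],
  "newtons": 20
}}

```text
time_s: 1.77
tcp_pos: [0.3726, 0.3213, 0.2455]
eef_rot: [180.0, -0.0, -93.2]
contact_force: [1.6, 0.1, -0.3]
gripper_width: 0.0875
gripper_force: 0.0
```

Call:
{"method": "apply_moves", "body": {
  "targets": [
    [1, 0.0336, -0.0175, 0, 0, 0, 0],
    [1, 0.0336, -0.0175, 0, 0, 0, 0],
    [1, 0.0336, -0.0175, 0, 0, 0, 0],
    [1, 0.0336, -0.0175, 0, 0, 0, 0],
    [1, 0.0336, -0.0175, 0, 0, 0, 0],
    [1, 0.038, -0.0008, 0, 0, 0, 0],
    [1, 0.038, -0.0008, 0, 0, 0, 0],
    [1, 0.038, -0.0008, 0, 0, 0, 0],
    [1, 0.038, -0.0008, 0, 0, 0, 0],
    [1, 0.038, -0.0008, 0, 0, 0, 0],
    [1, 0.038, -0.0008, 0, 0, 0, 0],
    [1, 0.038, -0.0008, 0.01, 0, 0, 0],
    [1, 0.038, -0.0008, 0.01, 0, 0, 0],
    [1, 0.038, -0.0008, 0.015, 0, 0, 0],
    [1, 0.038, -0.0008, 0.015, 0, 0, 0],
    [1, 0.038, -0.0008, 0.02, 0, 0, 0],
    [1, 0.038, -0.0008, 0.02, 0, 0, 0],
    [1, 0.038, -0.0008, 0.02, 0, 0, 0],
    [1, 0, 0, 0, 0, 0, 0],
    [1, 0, 0, 0, 0, 0, 0]
  ]
}}

```text
time_s: 3.43
tcp_pos: [0.4318, -0.3412, 0.135]
eef_rot: [179.8, 0.1, -93.4]
contact_force: [-0.0, 0.7, 0.3]
gripper_width: 0.0878
gripper_force: 0.0
```

```bash
cat >> h.py <<'E'
def need(p,rpy):
    s=get_state();A=R.from_euler("xyz",s["eef_rot"],degrees=True);B=R.from_euler("xyz",rpy,degrees=True)
    print("t",s["time_s"],"p",np.round(s["tcp_pos"],4),"rpy",np.round(s["eef_rot"],2),"F",np.round(s["contact_force"],1),"w",round(s["gripper_width"],4),"j",np.round(s["joints"],1))
    print("shift",np.round(A.inv().apply(np.array(p)-s["tcp_pos"]),4),"turn",np.round((A.inv()*B).as_rotvec(degrees=True)/90,4))
O=np.array([.761,.004]);YAW=6.7
def fw(x,y,z):
    c,s=np.cos(np.radians(YAW)),np.sin(np.radians(YAW));return [O[0]+x*c-y*s,O[1]+x*s+y*c,z]
E
python3 -c "
from h import *
need([.432,-.344,.026],[180,0,-93.2])"
```

```text
t 3.4333 p [ 0.4318 -0.3412  0.135 ] rpy [ 1.7975e+02  8.0000e-02 -9.3400e+01] F [-0.   0.7  0.3] w 0.0878 j [-17.9  14.7 -23.4  -0.  -52.1  14.5]
shift [ 0.0029 -0.0008  0.109 ] turn [ 0.0028  0.0008 -0.0022]
```

Call:
{"method": "apply_moves", "body": {
  "targets": [
    [1, 0.001, 0, 0.03, 0, 0, 0],
    [1, 0.001, 0, 0.03, 0, 0, 0],
    [1, 0, 0, 0.025, 0, 0, 0],
    [1, 0, 0, 0.016, 0, 0, 0],
    [1, 0, 0, 0.008, 0, 0, 0],
    [0.4, 0, 0, 0, 0, 0, 0],
    [0.3, 0, 0, 0, 0, 0, 0],
    [0.3, 0, 0, 0, 0, 0, 0],
    [0.3, 0, 0, 0, 0, 0, 0],
    [0.3, 0, 0, 0, 0, 0, 0],
    [0.3, 0, 0, 0, 0, 0, 0],
    [0.3, 0, 0, 0, 0, 0, 0]
  ],
  "newtons": 20
}}

```text
time_s: 4.43
tcp_pos: [0.4335, -0.3419, 0.0289]
eef_rot: [-180.0, -0.0, -93.2]
contact_force: [-2.4, 0.1, 1.0]
gripper_width: 0.0466
gripper_force: 0.8
```

```bash
python3 -c "
from h import *
p=fw(-.29,0,.1);print(p);need(p,[180,0,YAW-90])"
```

```text
[np.float64(0.4729805116338391), np.float64(-0.029834513758806618), 0.1]
t 4.4333 p [ 0.4335 -0.3419  0.0289] rpy [-1.7997e+02 -1.0000e-02 -9.3180e+01] F [-2.4  0.1  1. ] w 0.0466 j [-17.9  22.7 -29.3   0.  -37.9  14.7]
shift [-0.3137 -0.0221 -0.0712] turn [-3.000e-04 -1.000e-04 -1.098e-01]
```

Call:
{"method": "apply_moves", "body": {
  "targets": [
    [0.3, 0, 0, 0, 0, 0, 0],
    [0.3, 0, 0, 0, 0, 0, 0],
    [0.3, 0, 0, -0.02, 0, 0, 0],
    [0.3, 0, 0, -0.03, 0, 0, 0],
    [0.3, 0, 0, -0.02, 0, 0, 0],
    [0.3, -0.02, -0.002, 0, 0, 0, 0],
    [0.3, -0.034, -0.0025, 0, 0, 0, 0],
    [0.3, -0.034, -0.0025, 0, 0, 0, 0],
    [0.3, -0.034, -0.0025, 0, 0, 0, 0],
    [0.3, -0.034, -0.0025, 0, 0, 0, 0],
    [0.3, -0.034, -0.0025, 0, 0, 0, 0],
    [0.3, -0.034, -0.0025, 0, 0, 0, 0],
    [0.3, -0.034, -0.0025, 0, 0, 0, 0],
    [0.3, -0.034, -0.0025, 0, 0, 0, 0],
    [0.3, -0.022, 0, 0, 0, 0, 0],
    [0.3, 0, 0, 0, 0, 0, -0.03],
    [0.3, 0, 0, 0, 0, 0, -0.05],
    [0.3, 0, 0, 0, 0, 0, -0.03],
    [0.3, 0, 0, 0, 0, 0, 0],
    [0.3, 0, 0, 0, 0, 0, 0]
  ],
  "newtons": 20
}}

```text
time_s: 6.1
tcp_pos: [0.4725, -0.0296, 0.098]
eef_rot: [180.0, 0.0, -83.4]
contact_force: [0.1, -1.0, -3.5]
gripper_width: 0.0456
gripper_force: 20.0
```

```bash
python3 -c "
from h import *
p=fw(-.29,0.002,.03);print(p);need(p,[180,0,YAW-90])
for n in('top','side'):
    c=capture(n);P=cloud(c).reshape(-1,3);q=P[(np.hypot(P[:,0]-.473,P[:,1]+.03)<.11)&(P[:,2]<.155)&(P[:,2]>.06)]
    np.savez(n+'1.npz',W=cloud(c),f=c['frame']);print(len(q),np.nanpercentile(q,[2,98],axis=0).round(3).tolist())
    if n=='side': cv2.imwrite('pics/side1.png',c['frame'][...,::-1])"
```

```text
[np.float64(0.4727471701596404), np.float64(-0.027848172459729648), 0.03]
t 6.1 p [ 0.4725 -0.0296  0.098 ] rpy [179.95   0.   -83.39] F [ 0.1 -1.  -3.5] w 0.0456 j [ 20.3  10.6 -35.3  -0.  -44.1 -13.7]
shift [-0.0017 -0.0005  0.068 ] turn [ 0.0005  0.     -0.0009]
58 [[0.456, -0.111, 0.095], [0.497, -0.092, 0.118]]
711 [[0.418, -0.116, 0.078], [0.549, 0.001, 0.154]]
```

View pics/side1.png

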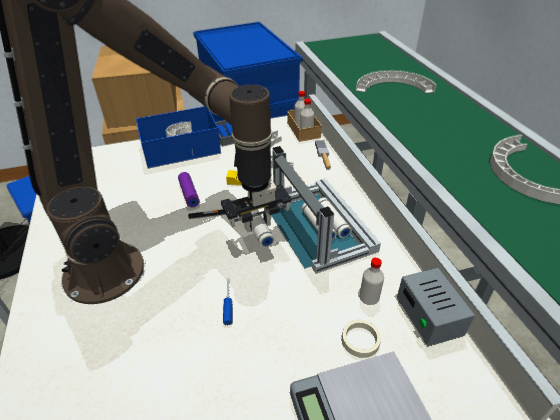

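The roller is held level in front of the frame, with its end at (263,235). Next I lower it, release and rise.

Call:
{"method": "apply_moves", "body": {
  "targets": [
    [0.3, 0, 0, 0.025, 0, 0, 0],
    [0.3, 0, 0, 0.025, 0, 0, 0],
    [0.3, -0.001, 0, 0.012, 0, 0, 0],
    [0.3, 0, 0, 0.0065, 0, 0, 0],
    [0.3, 0, 0, 0, 0, 0, 0],
    [0.3, 0, 0, 0, 0, 0, 0],
    [0.56, 0, 0, 0, 0, 0, 0],
    [0.6, 0, 0, 0, 0, 0, 0],
    [0.7, 0, 0, 0, 0, 0, 0],
    [0.8, 0, 0, 0, 0, 0, 0],
    [0.8, 0, 0, 0, 0, 0, 0],
    [0.8, 0, 0, -0.02, 0, 0, 0],
    [0.8, 0, 0, -0.03, 0, 0, 0],
    [0.8, 0, 0, -0.03, 0, 0, 0],
    [0.8, 0, 0, -0.03, 0, 0, 0],
    [0.8, 0, 0, -0.03, 0, 0, 0],
    [0.8, 0, 0, 0, 0, 0, 0]
  ]
}}

```text
time_s: 7.62
tcp_pos: [0.476, -0.028, 0.1759]
eef_rot: [-179.4, 0.0, -83.2]
contact_force: [0.8, -0.3, 0.4]
gripper_width: 0.0701
gripper_force: 0.0
```

```bash
python3 -c "
from h import *
need(fw(-.40,0.002,.17),[180,0,YAW-90])
for n in('top','side'):
    W=cloud(capture(n));show(n,W,fw(-.29,0,0)[:2],YAW+90)"
```

```text
t 7.6167 p [ 0.476  -0.028   0.1759] rpy [-1.7944e+02  3.0000e-02 -8.3210e+01] F [ 0.8 -0.3  0.4] w 0.0701 j [ 20.4   4.9 -29.8   0.1 -54.8 -13.7]
shift [-0.0007  0.1133  0.0048] turn [-0.0063  0.0004  0.001 ]
top [478.4 -95.6] axis deg 121.85 L 11.9 rms 2.16 15
side [474. -34.] axis deg 96.2 L 158.9 rms 2.71 561
```

Call:
{"method": "apply_moves", "body": {
  "targets": [
    [1, 0, 0, 0, 0, 0, -0.077],
    [1, 0, 0, 0, 0, 0, -0.077],
    [1, 0, 0, 0, 0, 0, -0.077],
    [1, 0, 0, 0, 0, 0, -0.077],
    [1, 0, 0, 0, 0, 0, -0.077],
    [1, 0, 0, 0, 0, 0, -0.077],
    [1, 0, 0, 0, 0, 0, -0.077],
    [1, 0, 0, 0, 0, 0, -0.077],
    [1, 0, 0, 0, 0, 0, -0.077],
    [1, 0, 0, 0, 0, 0, -0.077],
    [1, 0, 0, 0, 0, 0, -0.077],
    [1, 0, 0, 0, 0, 0, -0.077],
    [1, 0, 0, 0, 0, 0, -0.075],
    [1, -0.03, 0, 0, 0, 0, 0],
    [1, -0.03, 0, 0, 0, 0, 0],
    [1, 0, 0, 0, 0, 0, 0],
    [1, 0, 0, 0, 0, 0, 0]
  ]
}}

```text
time_s: 9.13
tcp_pos: [0.4114, -0.0359, 0.1691]
eef_rot: [180.0, 0.1, 6.6]
contact_force: [0.2, 0.3, 0.3]
gripper_width: 0.0875
gripper_force: 0.0
```

```bash
python3 -c "
from h import *
need(fw(-.347,0.00,.03),[180,0,YAW])
for n in('top','side'):
    W=cloud(capture(n));show(n,W,fw(-.287,0,0)[:2],YAW+90)"
```

```text
t 9.1333 p [ 0.4114 -0.0359  0.1691] rpy [1.80e+02 7.00e-02 6.64e+00] F [0.2 0.3 0.3] w 0.0875 j [ 22.7  -0.9 -36.8  -0.  -54.1  74. ]
shift [0.005  0.0012 0.1391] turn [ 0.      0.0008 -0.0007]
top [472.1 -28.2] axis deg 96.6 L 159.0 rms 2.4 312
side [473.9 -33.6] axis deg 96.39 L 158.1 rms 2.66 551
```

Call:
{"method": "apply_moves", "body": {
  "targets": [
    [1, 0, 0, 0.035, 0, 0, 0],
    [1, 0, 0, 0.035, 0, 0, 0],
    [1, 0, 0, 0.035, 0, 0, 0],
    [1, 0, 0, 0.02, 0, 0, 0],
    [1, 0, 0, 0.014, 0, 0, 0],
    [1, 0, 0, 0, 0, 0, 0],
    [1, 0.008, 0, 0, 0, 0, 0],
    [1, 0.008, 0, 0, 0, 0, 0],
    [1, 0.006, 0, 0, 0, 0, 0],
    [1, 0.004, 0, 0, 0, 0, 0],
    [1, 0.004, 0, 0, 0, 0, 0],
    [1, 0.004, 0, 0, 0, 0, 0],
    [1, 0.006, 0, 0, 0, 0, 0],
    [1, 0.006, 0, 0, 0, 0, 0],
    [1, 0.006, 0, 0, 0, 0, 0],
    [1, 0.006, 0, 0, 0, 0, 0],
    [1, 0.006, 0, 0, 0, 0, 0],
    [1, 0.004, 0, 0, 0, 0, 0],
    [1, 0.002, 0, 0, 0, 0, 0],
    [1, 0, 0, 0, 0, 0, 0]
  ]
}}

```text
time_s: 10.9
tcp_pos: [0.4832, -0.0273, 0.0307]
eef_rot: [180.0, -0.0, 6.6]
contact_force: [-0.2, -0.5, -0.2]
gripper_width: 0.0878
gripper_force: 0.0
```

```bash
python3 -c "
from h import *
need(fw(-.225,0.00,.03),[180,0,YAW])
for n in('top','side'):
    W=cloud(capture(n));c=show(n,W,fw(-.25,0,0)[:2],YAW+90)"
```

```text
t 10.9 p [ 0.4832 -0.0273  0.0307] rpy [180.    -0.     6.63] F [-0.2 -0.5 -0.2] w 0.0878 j [ 20.1  17.6 -37.9   0.  -34.4  76.5]
shift [0.0546 0.0013 0.0008] turn [ 0.     -0.     -0.0008]
top [532.  -93.4] axis deg 86.03 L 11.3 rms 1.79 19
side [528.9 -35.8] axis deg 96.42 L 144.4 rms 3.66 227
```

Call:
{"method": "apply_moves", "body": {
  "targets": [
    [1, -0.012, 0, 0, 0, 0, 0],
    [1, 0, 0, 0, 0, 0.065, 0],
    [1, 0, 0, 0, 0, 0.065, 0],
    [1, 0, 0, 0, 0, 0.065, 0],
    [1, 0, 0, 0, 0, 0.065, 0],
    [1, 0, 0, 0, 0, 0.065, 0],
    [1, 0, 0, 0, 0, 0.065, 0],
    [1, 0, 0, 0, 0, 0, 0],
    [1, 0, 0, 0, 0, 0, 0]
  ]
}}

```text
time_s: 11.75
tcp_pos: [0.4717, -0.0572, 0.0786]
eef_rot: [-174.9, -27.6, 6.0]
contact_force: [0.4, -0.4, -0.3]
gripper_width: 0.0876
gripper_force: 0.0
```

```bash
python3 -c "
from h import *
r=(R.from_euler('z',YAW,degrees=True)*R.from_euler('x',180,degrees=True)*R.from_euler('y',35,degrees=True));e=r.as_euler('xyz',degrees=True);print(e)
need(fw(-.157,0.00,.029),e)
for n in('top','side'):
    W=cloud(capture(n));c=show(n,W,fw(-.235,0,0)[:2],YAW+90);show('mid',W,fw(-.078,0,0)[:2],YAW+90)"
```

```text
[180.  -35.    6.7]
t 11.75 p [ 0.4717 -0.0572  0.0786] rpy [-174.95  -27.55    6.02] F [ 0.4 -0.4 -0.3] w 0.0876 j [ 16.9   3.6 -58.2   3.3  -0.2  77.1]
shift [ 0.0986 -0.0191  0.1095] turn [-0.0521  0.0824 -0.0101]
top [531.  -21.5] axis deg 96.45 L 157.0 rms 2.47 804
mid [682.6   0.8] axis deg 96.85 L 156.9 rms 2.99 815
side [532.5 -27.2] axis deg 96.16 L 161.0 rms 2.73 497
mid [683.3  -5.3] axis deg 95.04 L 159.7 rms 2.54 140
```

```bash
cat > kin.py <<'E'
from h import *
D=[([86.407,20.585,.638,-.02,-70.136,-16.5],[.23184,.63349,.24474]),([-17.9,14.7,-23.4,0,-52.1,14.5],[.4318,-.3412,.135]),
([-17.9,22.7,-29.3,0,-37.9,14.7],[.4335,-.3419,.0289]),([20.3,10.6,-35.3,0,-44.1,-13.7],[.4725,-.0296,.098]),
([20.4,4.9,-29.8,.1,-54.8,-13.7],[.476,-.028,.1759]),([22.7,-.9,-36.8,0,-54.1,74],[.4114,-.0359,.1691]),([20.1,17.6,-37.9,0,-34.4,76.5],[.4832,-.0273,.0307]),([16.9,3.6,-58.2,3.3,-.2,77.1],[.4717,-.0572,.0786])]
Dr=[None]*7+[[-174.95,-27.55,6.02]]
Ry=lambda a:R.from_euler('y',a,degrees=True)
def fk(q,p):
    a,L2,L3,d,h,Lt,lat=p[:7]
    f=q[1]-q[2]                       # forearm pitch below horizontal
    F=Ry(f)*R.from_euler('x',p[7]*q[3],degrees=True)   # forearm: x along it
    T=F*Ry(-q[4])                     # tool direction = x
    pos=np.array([a+L2*np.sin(np.radians(q[1])),-lat,h+L2*np.cos(np.radians(q[1]))])+Ry(f).apply([L3,0,d])+T.apply([Lt,0,0])
    B=R.from_euler('z',q[0],degrees=True)
    # tool frame: z=dir; at j6=0,down: yaw=j1-90
    M=B*T*R.from_matrix(np.array([[0,0,1.],[-1,0,0],[0,-1,0]]))
    return B.apply(pos),M*R.from_euler('z',-q[5],degrees=True)
def fit():
    best=None
    for sg in(1,-1):
        def res(p):
            out=[]
            for (q,x),r in zip(D,Dr):
                P,M=fk(q,[*p,sg]);out+=list((P-x)*1000)
                if r: out+=list((R.from_euler('xyz',r,degrees=True).inv()*M).as_rotvec(degrees=True)*3)
            return out+[p[3]*10]
        r=least_squares(res,[0,.4,.4,0,.3,.2,.19])
        if best is None or r.cost<best[0]:best=(r.cost,[*r.x,sg])
    return best
def ik(P,p,lean,yaw=YAW,q0=[15,20,-30,5,-20,77]):
    r=R.from_euler('z',yaw,degrees=True)*R.from_euler('x',180,degrees=True)*Ry(lean)
    def res(q):
        x,M=fk(q,p);return np.r_[(x-P)*1000,(r.inv()*M).as_rotvec(degrees=True)*5]
    s=least_squares(res,q0);return s.x,np.abs(s.fun).max()
E
python3 - <<'E'
from kin import *
c,p=fit();print(c,np.round(p,3))
for q,x in D: 
    P,M=fk(q,p);print(np.round((P-x)*1e3,1),np.round(M.as_euler('xyz',degrees=True),1))
for lean in(20,25,30,35,40):
  for xf in(-.25,-.22,-.19,-.157): print(lean,xf,*[np.round(v,1) for v in ik(fw(xf,0,.029),p,lean)])
E
```

```text
3.179357319278237 [ 0.001  0.602  0.464 -0.003  0.224  0.383  0.192 -1.   ]
[ 0.   0.6 -0.3] [179.9  -0.  -20.1]
[0.2 0.1 0.5] [ 1.798e+02  1.000e-01 -9.340e+01]
[0.  0.3 0.8] [-179.9   -0.   -93.2]
[-0.2 -0.2  0.3] [180.    0.  -83.4]
[-0.6 -0.4 -0.8] [-179.5    0.   -83.2]
[0.  0.1 0.2] [180.    0.    6.7]
[-0.1 -0.2  0.8] [-1.8e+02 -1.0e-01  6.6e+00]
[ 0.4  0.1 -1.6] [-174.9  -27.6    6.1]
20 -0.25 [ 23.9  13.3 -51.6  44.7  -8.2  29.4] 0.0
20 -0.22 [ 22.5  15.5 -47.9  36.1  -9.1  39.4] 0.0
20 -0.19 [ 21.3  17.5 -44.1  29.2 -10.2  47.5] 0.0
20 -0.157 [ 20.2  19.8 -40.   23.3 -11.7  54.5] 0.0
25 -0.25 [ 25.6  13.  -56.2 -68.8   8.4 141.4] 0.0
25 -0.22 [ 23.9  15.1 -52.4 101.7  -7.3 -27.5] 0.0
25 -0.19 [ 22.5  17.1 -48.6  88.6  -6.6 -13. ] 0.0
25 -0.157 [ 21.2  19.2 -44.5  71.4  -6.4   5.5] 0.0
30 -0.25 [ 27.6  13.8 -61.  -38.7  16.6 109.2] 0.0
30 -0.22 [ 25.6  15.6 -57.  -40.   14.6 112.6] 0.0
30 -0.19 [ 23.9  17.4 -53.1 -42.5  12.6 116.8] 0.0
30 -0.157 [ 22.4  19.3 -48.9 -47.1  10.6 122.9] 0.0
35 -0.25 [ 30.1  16.2 -65.9 -29.1  27.9  96.7] 0.0
35 -0.22 [ 27.5  17.4 -61.7 -28.7  25.1  99.1] 0.0
35 -0.19 [ 25.5  18.8 -57.6 -28.8  22.5 101.4] 0.0
35 -0.157 [ 23.6  20.4 -53.3 -29.4  19.9 104. ] 0.0
40 -0.25 [ 33.1  21.2 -71.3 -25.2  42.2  88.4] 0.0
40 -0.22 [ 29.8  21.1 -66.5 -24.2  37.8  91.5] 0.0
40 -0.19 [ 27.2  21.6 -62.2 -23.6  34.3  93.9] 0.0
40 -0.157 [ 25.1  22.6 -57.6 -23.3  30.8  96. ] 0.0
```

```bash
cat >> kin.py <<'E'
LO=np.array([-176,-82,-58.28,-173.87,-174.79,-.11]);
LIM=np.array([[-176.03,176.03],[-82.01,121.73],[-58.28,71.71],[-173.87,95.51],[-174.79,-.11],[-173.66,173.66]])
def pose(lean,h,a=None):
    # tool z leaning by lean toward heading h (frame-relative), tool y ~ -frame y horizontally
    t,hh=np.radians([lean,h]);z=np.array([np.sin(t)*np.cos(hh),np.sin(t)*np.sin(hh),-np.cos(t)])
    al=np.arctan2(z[1],-z[2]);y=-np.array([0,np.cos(al),np.sin(al)]);x=np.cross(y,z)
    return R.from_euler('z',YAW,degrees=True)*R.from_matrix(np.array([x,y,z]).T)
def ikr(P,r,p):
    def res(q):
        x,M=fk(q,p);return np.r_[(x-P)*1000,(r.inv()*M).as_rotvec(degrees=True)*5]
    out=[]
    for q0 in([15,20,-40,60,-20,10],[15,20,-40,-30,20,100],[15,20,-40,30,20,70]):
        s=least_squares(res,q0)
        if np.abs(s.fun).max()>.5: continue
        q=s.x
        for c in(q,[q[0],q[1],q[2],q[3]+180,-q[4],q[5]+180],[q[0],q[1],q[2],q[3]+180,-q[4],q[5]-180],[q[0],q[1],q[2],q[3]-180,-q[4],q[5]+180],[q[0],q[1],q[2],q[3]-180,-q[4],q[5]-180]):
            c=np.array(c);c[3]=(c[3]+180)%360-180;c[5]=(c[5]+180)%360-180
            m=min((c-LIM[:,0]).min(),(LIM[:,1]-c).min())
            if m>0: out.append((m,c))
    return max(out,key=lambda o:o[0]) if out else None
def clear(P,r):
    pts=np.array([[x,y,z] for x in(-.039,.039) for y in(-.097,0,.097) for z in np.linspace(-.047,-.16,20)]+[[.055*np.cos(a),.055*np.sin(a),z] for a in np.linspace(0,6.28,12) for z in np.linspace(-.16,-.38,20)])
    w=(r.apply(pts)+P-np.array([*O,0]));f=R.from_euler('z',-YAW,degrees=True).apply(w)
    dx=np.maximum(np.maximum(-.1725-f[:,0],f[:,0]+.1275),0);dz=np.maximum(np.maximum(.16-f[:,2],f[:,2]-.217),0)
    dz=dz;m=abs(f[:,1])<.2
    return np.hypot(dx,dz)[m].min(), .15-abs(f[(f[:,0]>-.185)&(f[:,2]<.224)][:,1]).max() if ((f[:,0]>-.185)&(f[:,2]<.224)).any() else 9
E
python3 - <<'E'
from kin import *
c,p=fit()
import json;json.dump(list(map(float,p)),open("kp.json","w"))
print("PUSH lean h y | margin joints clear")
for y in(0,-.02):
 for lean in(25,27,30,35,40,45):
  for h in(-15,-10,-5,0,5,10,15,20,25):
    r=pose(lean,h);P=fw(-.137,y,.0165);P=np.array(P)-r.apply([.0095,0,.019])
    s=ikr(P,r,p)
    if s and s[0]>2:
        cl=clear(P,r)
        if cl[0]>.008: print(y,lean,h,round(s[0],1),np.round(s[1]),np.round(cl,3))
print("CHOCK")
for lean in(15,18,20,22,25,27):
    r=pose(lean,0);P=np.array(fw(-.178,0,.022));s=ikr(P,r,p)
    if s: print(lean,round(s[0],1),np.round(s[1]),np.round(clear(P,r),3))
E
```

```text
PUSH lean h y | margin joints clear
0 35 15 8.3 [  14.   22.  -50. -165.  -17. -116.] [0.012 0.033]
0 40 15 4.6 [  13.   24.  -54. -169.  -28. -113.] [0.021 0.032]
0 40 20 6.6 [  10.   25.  -52. -156.  -27. -124.] [0.015 0.027]
0 40 25 8.8 [   7.   25.  -49. -143.  -27. -135.] [0.01 0.02]
0 45 20 3.5 [   9.   28.  -55. -159.  -38. -121.] [0.022 0.027]
0 45 25 6.1 [   5.   28.  -52. -148.  -37. -130.] [0.016 0.021]
-0.02 35 15 9.3 [  11.   22.  -49. -159.  -17. -120.] [0.012 0.013]
-0.02 40 15 5.7 [  10.   25.  -53. -164.  -28. -115.] [0.021 0.012]
-0.02 40 20 7.8 [   7.   25.  -51. -151.  -27. -126.] [0.015 0.007]
-0.02 40 25 10.1 [   4.   26.  -48. -138.  -27. -138.] [0.01 0.  ]
-0.02 45 15 2.3 [   9.   28.  -56. -166.  -39. -113.] [0.028 0.012]
-0.02 45 20 4.8 [   5.   28.  -53. -155.  -37. -122.] [0.022 0.007]
-0.02 45 25 7.5 [   2.   29.  -51. -144.  -36. -132.] [0.016 0.001]
CHOCK
15 16.9 [ 20.  20. -39.  12. -17.  66.] [0.    0.053]
18 12.4 [ 20.  19. -41.  20. -13.  58.] [0.003 0.053]
20 9.6 [ 21.  19. -43.  30. -10.  47.] [0.009 0.053]
22 7.3 [ 21.  19. -45.  47.  -7.  29.] [0.014 0.053]
25 2.2 [ 22.  19. -47.  93.  -6. -17.] [0.023 0.053]
```

Run:
```python
from kin import *
import json;p=json.load(open("kp.json"))
need(fw(-.295,0,.0307),[180,0,YAW])
for lean in(20,22):
  for x in(-.25,-.24,-.23,-.2,-.175):
    r=pose(lean,0);P=np.array(fw(x,0,.029));s=ikr(P,r,p)
    print(lean,x,s and (round(s[0],1),np.round(s[1])),np.round(clear(P,r),3))
```

```text
t 11.85 p [ 0.4714 -0.057   0.0774] rpy [-175.    -27.39    6.1 ] F [0.4 0.4 0.8] w 0.0878 j [ 16.9   3.8 -58.2   3.4  -0.2  77.1]
shift [-0.022  -0.0231  0.0434] turn [-0.0529 -0.3044  0.0068]
20 -0.25 (np.float64(6.7), array([ 24.,  13., -52.,  45.,  -8.,  29.])) [0.079 9.   ]
20 -0.24 (np.float64(7.9), array([ 23.,  14., -50.,  42.,  -8.,  33.])) [0.069 9.   ]
20 -0.23 (np.float64(8.7), array([ 23.,  15., -49.,  39.,  -9.,  36.])) [0.06 9.  ]
20 -0.2 (np.float64(9.7), array([ 22.,  17., -45.,  31., -10.,  45.])) [0.031 0.053]
20 -0.175 (np.float64(10.7), array([ 21.,  19., -42.,  26., -11.,  51.])) [0.006 0.053]
22 -0.25 (np.float64(4.8), array([ 25.,  13., -53.,  70.,  -7.,   4.])) [0.082 9.   ]
22 -0.24 (np.float64(6.1), array([ 24.,  14., -52.,  66.,  -7.,   8.])) [0.073 9.   ]
22 -0.23 (np.float64(7.0), array([ 23.,  15., -51.,  61.,  -7.,  13.])) [0.063 9.   ]
22 -0.2 (np.float64(7.5), array([ 22.,  17., -47.,  49.,  -8.,  27.])) [0.036 0.053]
22 -0.175 (np.float64(8.2), array([ 21.,  18., -44.,  41.,  -8.,  36.])) [0.011 0.053]
```

Call:
{"method": "apply_moves", "body": {
  "targets": [
    [1, 0, 0, 0, -0.0106, -0.061, 0.0014],
    [1, 0, 0, 0, -0.0106, -0.061, 0.0014],
    [1, 0, 0, 0, -0.0106, -0.061, 0.0014],
    [1, 0, 0, 0, -0.0106, -0.061, 0.0014],
    [1, 0, 0, 0, -0.0106, -0.061, 0.0014],
    [1, 0, 0, 0, 0, 0, 0]
  ]
}}

```text
time_s: 12.35
tcp_pos: [0.4747, -0.0563, 0.0769]
eef_rot: [179.8, 0.4, 6.8]
contact_force: [1.6, -0.1, 0.8]
gripper_width: 0.0875
gripper_force: 0.0
```

Run:
```python
from h import *
need(fw(-.290,0,.0307),[180,0,YAW])
```

```text
t 12.35 p [ 0.4747 -0.0563  0.0769] rpy [179.84   0.37   6.78] F [ 1.6 -0.1  0.8] w 0.0875 j [ 17.   13.  -35.9   0.1 -41.5  79.7]
shift [ 0.0017 -0.0267  0.0461] turn [0.0017 0.0041 0.0009]
```

Call:
{"method": "apply_moves", "body": {
  "targets": [
    [1, 0, -0.0135, 0.01, 0.0017, 0.004, 0.001],
    [1, 0, -0.0132, 0.02, 0, 0, 0],
    [1, 0.002, 0, 0.016, 0, 0, 0],
    [1, 0.01, 0, 0, 0, 0, 0],
    [1, 0.008, 0, 0, 0, 0, 0],
    [1, 0.005, 0, 0, 0, 0, 0],
    [1, 0.004, 0, 0, 0, 0, 0],
    [1, 0.005, 0, 0, 0, 0, 0],
    [1, 0.006, 0, 0, 0, 0, 0],
    [1, 0.006, 0, 0, 0, 0, 0],
    [1, 0.006, 0, 0, 0, 0, 0],
    [1, 0.005, 0, 0, 0, 0, 0],
    [1, 0.004, 0, 0, 0, 0, 0],
    [1, 0.002, 0, 0, 0, 0, 0],
    [1, 0, 0, 0, 0, 0, 0],
    [1, 0, 0, 0, 0, 0, 0]
  ]
}}

```text
time_s: 13.68
tcp_pos: [0.531, -0.0233, 0.0314]
eef_rot: [-179.8, -0.3, 6.6]
contact_force: [-0.1, -0.3, -0.4]
gripper_width: 0.0876
gripper_force: 0.0
```

```bash
cat >> h.py <<'E'
def fr(p,o=None):
    o=O if o is None else np.array(o)
    return R.from_euler('z',-YAW,degrees=True).apply([p[0]-o[0],p[1]-o[1],0])[:2]*1000
FO={'top':(.7606,.0071),'side':(.7616,.0014)}
def look(xs):
    print("tcp_f",np.round(fr(get_state()["tcp_pos"]),1))
    for n in('top','side'):
        W=cloud(capture(n))
        for x in xs:
            try:
                c=show(n,W,fw(x,0,0)[:2],YAW+90);print("   f",np.round(fr(c,FO[n]),1))
            except Exception as e: print(n,x,"fail")
E
python3 - <<'E'
from h import *
need(fw(-.235,0,.029),[180,0,YAW]);look([-.195])
E
```

```text
t 13.6833 p [ 0.531  -0.0233  0.0314] rpy [-179.84   -0.28    6.55] F [-0.1 -0.3 -0.4] w 0.0876 j [ 18.6  20.9 -32.   -0.2 -36.8  78.1]
shift [-0.0034 -0.0003  0.0024] turn [-0.0017 -0.0031 -0.0016]
tcp_f [-231.6   -0.3]
top [670.9  -4.5] axis deg 59.64 L 65.5 rms 5.25 278
   f [-90.5  -1. ]
side [577.4 -34.8] axis deg 96.02 L 136.8 rms 3.82 203
   f [-187.2  -14.5]
```

Call:
{"method": "apply_moves", "body": {
  "targets": [
    [1, -0.008, 0, 0, 0, 0, 0],
    [1, -0.003, 0, 0, 0, 0.024, 0],
    [1, 0, 0, 0, 0, 0.031, 0],
    [1, 0, 0, 0, 0, 0.031, 0],
    [1, 0, 0, 0, 0, 0.031, 0],
    [1, 0, 0, 0, 0, 0.031, 0],
    [1, 0, 0, 0, 0, 0.031, 0],
    [1, 0, 0, 0, 0, 0.031, 0],
    [1, 0, 0, 0, 0, 0.031, 0],
    [1, 0, 0, 0, 0, 0, 0],
    [1, 0, 0, 0, 0, 0, 0]
  ]
}}

```text
time_s: 14.7
tcp_pos: [0.5245, -0.0312, 0.0475]
eef_rot: [-178.2, -18.5, 6.4]
contact_force: [0.7, -0.2, 1.2]
gripper_width: 0.0872
gripper_force: 0.0
```

Run:
```python
from kin import *
need(fw(-.175,0,.029),pose(22,0).as_euler('xyz',degrees=True));look([-.187])
```

```text
t 14.7 p [ 0.5245 -0.0312  0.0475] rpy [-178.21  -18.53    6.38] F [ 0.7 -0.2  1.2] w 0.0872 j [ 17.6  12.4 -54.8  22.4  -4.7  57. ]
shift [ 0.0547 -0.0065  0.0381] turn [-0.0186  0.0385 -0.004 ]
tcp_f [-239.    -7.3]
top [574.7 -16.4] axis deg 96.39 L 156.5 rms 2.46 801
   f [-187.4   -1.7]
side [575.7 -21.5] axis deg 96.95 L 161.1 rms 3.19 352
   f [-187.3   -1. ]
```

Call:
{"method": "apply_moves", "body": {
  "targets": [
    [1, 0, 0, 0, -0.003, 0.006, -0.001],
    [1, 0, 0, 0, -0.003, 0.006, -0.001],
    [1, 0, 0, 0, -0.003, 0.006, -0.001],
    [1, 0, 0, 0, -0.003, 0.007, -0.001],
    [1, -0.001, -0.002, 0.004, -0.003, 0.007, 0],
    [1, -0.002, -0.002, 0.004, -0.003, 0.007, 0],
    [1, -0.002, -0.002, 0.005, 0, 0, 0],
    [1, 0, 0, 0, 0, 0, 0]
  ]
}}

```text
time_s: 15.47
tcp_pos: [0.5312, -0.035, 0.0501]
eef_rot: [-177.6, -20.2, 6.8]
contact_force: [0.5, 0.5, -0.7]
gripper_width: 0.0875
gripper_force: 0.0
```

Run:
```python
from kin import *
need(fw(-.24,0,.029),pose(22,0).as_euler('xyz',degrees=True))
```

```text
t 15.4667 p [ 0.5312 -0.035   0.0501] rpy [-177.62  -20.24    6.79] F [ 0.5  0.5 -0.7] w 0.0875 j [ 16.6  12.4 -54.6  21.4  -2.8  59.5]
shift [-0.0141 -0.0112  0.0178] turn [-0.0268  0.0196  0.0006]
```

Run:
```python
from kin import *
import json;p=json.load(open("kp.json"))
for l,x in((15,-.235),(17,-.235),(18,-.21),(20,-.19)):
    print(l,x,np.round(ikr(np.array(fw(x,0,.029)),pose(l,0),p)[1],1))
need(fw(-.238,0,.040),pose(15,0).as_euler('xyz',degrees=True))
```

```text
15 -0.235 [ 21.8  15.4 -45.3  14.8 -15.3  61.1]
17 -0.235 [ 22.3  14.9 -47.1  21.4 -12.4  54.1]
18 -0.21 [ 21.6  16.5 -44.9  22.3 -12.1  54. ]
20 -0.19 [ 21.3  17.5 -44.1  29.2 -10.2  47.5]
t 15.4667 p [ 0.5312 -0.035   0.0501] rpy [-177.62  -20.24    6.79] F [ 0.5  0.5 -0.7] w 0.0875 j [ 16.6  12.4 -54.6  21.4  -2.8  59.5]
shift [-0.0084 -0.0116  0.0082] turn [-0.0267 -0.0582  0.0022]
```

Call:
{"method": "apply_moves", "body": {
  "targets": [
    [1, -0.004, 0, 0, 0, -0.02, 0],
    [1, -0.004, -0.003, 0.002, -0.009, -0.02, 0],
    [1, 0, -0.004, 0.003, -0.009, -0.018, 0.001],
    [1, 0, -0.004, 0.003, -0.009, 0, 0.001],
    [1, 0, 0, 0, 0, 0, 0]
  ]
}}

```text
time_s: 15.88
tcp_pos: [0.5279, -0.027, 0.0419]
eef_rot: [179.6, -15.6, 6.9]
contact_force: [-1.9, -1.2, -0.2]
gripper_width: 0.088
gripper_force: 0.0
```

Run:
```python
from kin import *
need(fw(-.237,0,.029),pose(17,0).as_euler('xyz',degrees=True))
```

```text
t 15.8833 p [ 0.5279 -0.027   0.0419] rpy [179.56 -15.65   6.94] F [-1.9 -1.2 -0.2] w 0.088 j [ 18.6  13.6 -53.9  26.4  -8.   52.6]
shift [-0.0053 -0.0037  0.0119] turn [0.0042 0.015  0.0026]
```

Call:
{"method": "apply_moves", "body": {
  "targets": [
    [1, -0.002, -0.002, 0.004, 0.004, 0.005, 0.001],
    [1, -0.002, -0.002, 0.004, 0, 0.005, 0.001],
    [1, -0.001, 0, 0.004, 0, 0.005, 0],
    [1, 0, 0, 0, 0, 0, 0],
    [1, 0, 0, 0, 0, 0, 0]
  ]
}}

```text
time_s: 16.3
tcp_pos: [0.5275, -0.0275, 0.0354]
eef_rot: [-179.3, -16.3, 6.5]
contact_force: [0.1, 0.6, 0.6]
gripper_width: 0.0874
gripper_force: 0.0
```

Run:
```python
from kin import *
import json;p=json.load(open("kp.json"))
need(fw(-.187,0,.029),pose(20,0).as_euler('xyz',degrees=True))
q=get_state()['joints'];x,M=fk(q,p);print(x,M.as_euler('xyz',degrees=True))
```

```text
t 16.3 p [ 0.5275 -0.0275  0.0354] rpy [-179.34  -16.34    6.48] F [0.1 0.6 0.6] w 0.0874 j [ 16.4  14.1 -56.4  32.3  -4.   48.2]
shift [ 0.0448 -0.004   0.0198] turn [-0.0066  0.0407 -0.0025]
[ 0.44836194 -0.08274116  0.00292002] [-179.33656424  -16.33506943    6.48272127]
```

Run:
```python
s=open('kin.py').read()
s=s.replace("Dr=[None]*7+[[-174.95,-27.55,6.02]]","""D+=[([17.6,12.4,-54.8,22.4,-4.7,57.0],[.5245,-.0312,.0475]),([16.6,12.4,-54.6,21.4,-2.8,59.5],[.5312,-.035,.0501]),([18.6,13.6,-53.9,26.4,-8,52.6],[.5279,-.027,.0419]),([16.4,14.1,-56.4,32.3,-4,48.2],[.5275,-.0275,.0354])]
Dr=[None]*7+[[-174.95,-27.55,6.02]]+[None]*4""")
s=s.replace("+T.apply([Lt,0,0])","+F.apply([0,-p[8],p[9]])+T.apply([Lt,-p[10],p[11]])").replace("[*p,sg]);","[*p[:7],sg,*p[7:]]);").replace("[*r.x,sg]","[*r.x[:7],sg,*r.x[7:]]").replace("[0,.4,.4,0,.3,.2,.19])","[0,.4,.4,0,.3,.2,.19,0,0,0,0])").replace("return out+[p[3]*10]","return out+list(np.array(p)[[3,8,9,10]]*5)")
open('kin.py','w').write(s)
from kin import *
import json
c,p=fit();print(c,np.round(p,3));json.dump(list(map(float,p)),open("kp.json","w"))
for q,x in D: print(np.round((fk(q,p)[0]-x)*1e3,1),end=' ')
print("CHOCK")
for lean in(18,20,22,25,30,35,40):
  for x in(-.24,-.18):
    r=pose(lean,0);P=np.array(fw(x,0,.024));s=ikr(P,r,p)
    print(lean,x,s and (round(s[0],1),np.round(s[1])),np.round(clear(P,r),3))
print("PUSH")
for lean in(20,25,30,35,40):
  for x in(-.22,-.137):
   for h in(-20,-15,-10,-5,0,5,10,15):
    r=pose(lean,h);P=np.array(fw(x,0,.0165))-r.apply([.0095,0,.019]);s=ikr(P,r,p)
    if s and s[0]>3: print(lean,h,x,(round(s[0],1),np.round(s[1])),np.round(clear(P,r),3))
```

```text
2.135930825816173 [-0.001  0.601  0.465  0.     0.201  0.359 -0.003 -1.     0.194 -0.001
 -0.     0.   ]
[0.1 0.1 0.1] [0.2 0.  0.4] [-0.   0.3  0.2] [ 0.  -0.2 -0.2] [-0.5 -0.4 -0.6] [0.3 0.2 0.1] [ 0.  -0.2  0. ] [-0.2  0.2  0. ] [-0.6 -0.4 -0.5] [0.6 0.5 0.4] [0.7 0.2 0.5] [-0.4 -0.2 -0.5] CHOCK
18 -0.24 None [0.065 9.   ]
18 -0.18 None [0.005 0.053]
20 -0.24 None [0.071 9.   ]
20 -0.18 None [0.011 0.053]
22 -0.24 None [0.075 9.   ]
22 -0.18 None [0.016 0.053]
25 -0.24 None [0.08 9.  ]
25 -0.18 None [0.025 0.053]
30 -0.24 None [0.087 9.   ]
30 -0.18 None [0.036 0.053]
35 -0.24 None [0.094 9.   ]
35 -0.18 None [0.045 0.053]
40 -0.24 None [0.1 9. ]
40 -0.18 None [0.054 0.053]
PUSH
20 15 -0.22 (np.float64(11.1), array([ 17.,  15., -44.,  -8., -11.,  86.])) [0.06 9.  ]
20 5 -0.137 (np.float64(3.8), array([ 16.,  20., -47.,  23.,  -4.,  57.])) [0.    0.047]
20 10 -0.137 (np.float64(11.6), array([ 17.,  21., -38.,   1., -12.,  79.])) [0.    0.042]
20 15 -0.137 (np.float64(15.8), array([ 15.,  21., -33.,  -8., -16.,  88.])) [0.    0.037]
25 15 -0.22 (np.float64(8.0), array([ 15.,  15., -43., -19.,  -8.,  98.])) [0.068 9.   ]
25 15 -0.137 (np.float64(11.4), array([ 14.,  20., -34., -16., -11.,  96.])) [0.    0.033]
30 15 -0.22 (np.float64(9.7), array([ 10.,  15., -38., -38., -10., 121.])) [0.075 9.   ]
30 15 -0.137 (np.float64(10.4), array([ 11.,  20., -31., -31., -11., 113.])) [0.002 0.033]
35 15 -0.137 (np.float64(4.7), array([  13.,   22.,  -54., -166.,  -21., -114.])) [0.012 0.033]
40 -20 -0.22 (np.float64(10.0), array([  3.,  15., -36.,  85., -10.,  18.])) [0.081 9.   ]
40 -15 -0.22 (np.float64(12.1), array([ -26.,   16.,  -46., -135.,  -16., -101.])) [0.085 9.   ]
40 -10 -0.22 (np.float64(6.7), array([ -14.,   15.,  -38., -107.,   -7., -142.])) [0.09 9.  ]
40 -20 -0.137 (np.float64(11.5), array([ -23.,   22.,  -47., -161.,  -20.,  -75.])) [0.015 0.027]
```

```bash
cat >> kin.py <<'E'
def iks(P,r,p,n=40,seed=0):
    g=np.random.default_rng(seed);out=[]
    def res(q):
        x,M=fk(q,p);return np.r_[(x-P)*1000,(r.inv()*M).as_rotvec(degrees=True)*5]
    lo=LIM[:,0]+1.5;hi=LIM[:,1]-1.5
    for _ in range(n):
        q0=np.array([g.uniform(-60,60),g.uniform(0,40),g.uniform(-55,20),g.uniform(-170,90),g.uniform(-90,-3),g.uniform(-170,170)])
        s=least_squares(res,q0,bounds=(lo,hi),max_nfev=60)
        if np.abs(s.fun).max()<1 and not any(np.abs(s.x-o).max()<2 for o in out): out.append(s.x)
    return out
E
python3 - <<'E'
from kin import *
import json;p=json.load(open("kp.json"))
for n,L in(("CHOCK -.183,z.024",[(l,0) for l in(20,25,30,35,40,45)]),):
  for lean,h in L:
   for x in(-.25,-.183):
    r=pose(lean,h);P=np.array(fw(x,0,.024));print(lean,h,x,[np.round(q).astype(int).tolist() for q in iks(P,r,p)],np.round(clear(P,r),3))
E
```

```text
20 0 -0.25 [] [0.08 9.  ]
20 0 -0.183 [] [0.014 0.053]
25 0 -0.25 [] [0.089 9.   ]
25 0 -0.183 [] [0.028 0.053]
30 0 -0.25 [] [0.096 9.   ]
30 0 -0.183 [] [0.038 0.053]
35 0 -0.25 [] [0.103 9.   ]
35 0 -0.183 [] [0.048 0.053]
40 0 -0.25 [[-10, 14, -37, -89, -11, -168]] [0.108 9.   ]
40 0 -0.183 [[2, 18, -31, -73, -3, 167]] [0.057 0.053]
45 0 -0.25 [[-28, 18, -43, -112, -26, -130]] [0.112 9.   ]
45 0 -0.183 [[-20, 20, -35, -110, -20, -139]] [0.065 9.   ]
```

```bash
cat >> kin.py <<'E'
def ikc(P,r,p,q0,half=False):
    if half: r=r*R.from_euler('z',180,degrees=True)
    def res(q):
        x,M=fk(q,p);return np.r_[(np.array(x)-P)*1000,(r.inv()*M).as_rotvec(degrees=True)*5]
    s=least_squares(res,q0);return s.x,np.abs(s.fun).max(),min((s.x-LIM[:,0]).min(),(LIM[:,1]-s.x).min())
def poseyaw(lean,yaw): return R.from_euler('z',yaw,degrees=True)*R.from_euler('x',180,degrees=True)*R.from_euler('y',lean,degrees=True)
E
python3 - <<'E'
from kin import *
import json;p=json.load(open("kp.json"))
q=np.array([-20,20,-35,-110,-20,-139.])
cx,cy,ca=.4767,.3193,np.radians(-21.7)
ch=[cx-.018*np.cos(ca),cy-.018*np.sin(ca)]
for lean in(42,45,48,50):
    r=pose(lean,0);qq=q
    L=[("chockend",fw(-.178,0,.026),r),("pushend",np.array(fw(-.137,0,.0165))-r.apply([.0095,0,.019]),r),("pushstart",np.array(fw(-.23,0,.0165))-r.apply([.0095,0,.019]),r),("out",fw(-.28,0,.06),r),("hover",fw(-.28,0,.15),r),("mid",[.47,.15,.15],poseyaw(lean,-10)),("pickhover",[*ch,.15],poseyaw(lean,-21.7)),("pick",[*ch,.026],poseyaw(lean,-21.7))]
    for n,P,rr in L:
        qq,e,m=ikc(np.array(P),rr,p,qq);print(lean,n,np.round(qq).astype(int).tolist(),round(e,2),"margin",round(m,1))
E
```

```text
42 chockend [-8, 18, -30, -90, -10, -170] 0.0 margin 4.0
42 pushend [-5, 20, -28, -86, -8, -176] 0.0 margin -2.1
42 pushstart [-19, 15, -39, -101, -17, -149] 0.0 margin 17.0
42 out [-5, 7, -40, -79, -8, -182] 0.0 margin -8.7
42 hover [11, -4, -46, -42, -2, -231] 23.86 margin -57.5
42 mid [12, -3, -38, -134, 21, -151] 0.0 margin -20.8
42 pickhover [45, 14, -17, -129, 52, -187] 0.0 margin -52.6
42 pick [48, 26, -20, -120, 46, -204] 0.0 margin -46.5
45 chockend [-19, 20, -34, -108, -19, -142] 0.0 margin 18.8
45 pushend [-17, 21, -32, -108, -18, -144] 0.0 margin 17.4
45 pushstart [-28, 18, -43, -112, -26, -129] 0.0 margin 15.5
45 out [-20, 9, -42, -96, -19, -154] 0.0 margin 16.5
45 hover [8, -4, -44, -54, -2, -216] 16.27 margin -42.7
45 mid [19, -2, -36, -124, 25, -165] 0.0 margin -24.7
45 pickhover [48, 14, -17, -125, 54, -191] 0.0 margin -54.5
45 pick [51, 27, -19, -117, 49, -209] 0.0 margin -49.1
48 chockend [-26, 23, -38, -119, -27, -125] 0.0 margin 20.0
48 pushend [-24, 24, -36, -120, -26, -126] 0.0 margin 22.0
48 pushstart [-35, 22, -47, -119, -35, -115] 0.0 margin 11.5
48 out [-30, 11, -45, -106, -27, -136] 0.0 margin 13.3
48 hover [5, -5, -44, -61, -3, -208] 9.93 margin -34.1
48 mid [26, -1, -36, -115, 29, -178] 0.0 margin -29.1
48 pickhover [51, 16, -17, -122, 57, -196] 0.0 margin -56.7
48 pick [54, 28, -19, -114, 52, -214] 0.0 margin -51.8
50 chockend [-29, 25, -41, -123, -33, -117] 0.0 margin 17.5
50 pushend [-28, 26, -39, -125, -32, -117] 0.0 margin 19.4
50 pushstart [-39, 25, -49, -122, -40, -107] 0.0 margin 9.1
50 out [-35, 13, -47, -110, -33, -127] 0.0 margin 11.0
50 hover [4, -5, -43, -65, -3, -204] 4.39 margin -30.1
50 mid [31, 0, -36, -110, 32, -186] 0.0 margin -32.1
50 pickhover [52, 16, -17, -120, 58, -199] 0.0 margin -58.1
50 pick [55, 29, -19, -112, 54, -216] 0.0 margin -53.6
```

Run:
```python
from kin import *
import json;p=json.load(open("kp.json"))
ca=np.radians(-21.7);ch=[.4767-.018*np.cos(ca),.3193-.018*np.sin(ca)]
for lean in(30,40,48):
    for z in(.026,.12):
        print(lean,z,[np.round(q).astype(int).tolist() for q in iks(np.array([*ch,z]),poseyaw(lean,-21.7),p,60)])
```

```text
30 0.026 []
30 0.12 [[66, 13, -52, 55, -38, -46]]
40 0.026 []
40 0.12 [[66, 15, -57, 71, -43, -63]]
48 0.026 []
48 0.12 []
```

Run:
```python
from kin import *
import json;p=json.load(open("kp.json"))
for lean in(42,45,48):
  q=np.array([-20,20,-35,-110,-20,-139.])
  for y in(0,.05,.1,.14,.18):
    for x in(-.27,-.24):
      qq,e,m=ikc(np.array(fw(x,y,.026)),pose(lean,0),p,q);print(lean,x,y,np.round(qq).astype(int).tolist(),round(e,2),round(m,1))
  q=np.array([-20,20,-35,-110,-20,-139.])
  for y in(-.05,-.1,-.14):
      qq,e,m=ikc(np.array(fw(-.26,y,.026)),pose(lean,0),p,q);print(lean,-.26,y,np.round(qq).astype(int).tolist(),round(e,2),round(m,1))
```

```text
42 -0.27 0 [-21, 14, -41, -101, -18, -148] 0.0 17.5
42 -0.24 0 [-17, 16, -37, -99, -16, -153] 0.0 15.6
42 -0.27 0.05 [-20, 14, -44, -113, -19, -136] 0.0 13.9
42 -0.24 0.05 [-16, 15, -41, -111, -16, -141] 0.0 15.8
42 -0.27 0.1 [-20, 16, -50, -129, -23, -118] 0.0 8.0
42 -0.24 0.1 [-17, 17, -46, -128, -20, -122] 0.0 12.0
42 -0.27 0.14 [-19, 18, -56, -142, -28, -105] 0.0 2.2
42 -0.24 0.14 [-16, 18, -52, -142, -25, -108] 0.0 6.3
42 -0.27 0.18 [-14, 20, -61, -154, -34, -96] 0.0 -2.6
42 -0.24 0.18 [-12, 20, -57, -155, -30, -98] 0.0 1.6
42 -0.26 -0.05 [-23, 15, -37, -91, -19, -156] 0.0 17.9
42 -0.26 -0.1 [-26, 17, -34, -85, -22, -160] 0.0 14.0
42 -0.26 -0.14 [-30, 18, -32, -80, -24, -162] 0.0 11.7
45 -0.27 0 [-30, 17, -45, -111, -27, -129] 0.0 13.8
45 -0.24 0 [-26, 18, -41, -111, -24, -133] 0.0 17.0
45 -0.27 0.05 [-29, 18, -50, -123, -29, -117] 0.0 8.5
45 -0.24 0.05 [-25, 19, -46, -123, -26, -120] 0.0 12.0
45 -0.27 0.1 [-27, 21, -56, -136, -35, -103] 0.0 1.9
45 -0.24 0.1 [-23, 21, -52, -137, -31, -107] 0.0 5.9
45 -0.27 0.14 [-24, 23, -62, -147, -41, -94] 0.0 -3.2
45 -0.24 0.14 [-20, 22, -57,
[... 297 characters left out ...]

48 -0.27 0 [-37, 21, -48, -117, -35, -115] 0.0 10.0
48 -0.24 0 [-33, 21, -45, -118, -33, -118] 0.0 13.1
48 -0.27 0.05 [-36, 23, -54, -128, -40, -103] 0.0 3.8
48 -0.24 0.05 [-31, 23, -51, -129, -36, -107] 0.0 7.4
48 -0.27 0.1 [-33, 28, -62, -140, -47, -91] 0.0 -3.3
48 -0.24 0.1 [-28, 25, -57, -141, -42, -96] 0.0 1.2
48 -0.27 0.14 [-28, 31, -66, -149, -55, -85] 0.0 -8.2
48 -0.24 0.14 [-23, 28, -61, -150, -47, -91] 0.0 -3.0
48 -0.27 0.18 [-20, 33, -69, -157, -59, -84] 0.0 -11.0
48 -0.24 0.18 [-16, 29, -64, -158, -51, -89] 0.0 -5.8
48 -0.26 -0.05 [-37, 20, -42, -108, -33, -126] 0.0 16.1
48 -0.26 -0.1 [-39, 21, -38, -100, -33, -134] 0.0 20.6
48 -0.26 -0.14 [-41, 21, -34, -94, -33, -139] 0.0 24.0
```

Call:
{"method": "apply_moves", "body": {
  "targets": [
    [1, 0, 0, -0.03, 0, 0, 0],
    [1, 0, 0, -0.035, 0, -0.045, 0],
    [1, 0, 0, -0.035, -0.003, -0.045, 0],
    [1, 0, 0, -0.035, -0.004, -0.045, 0],
    [1, 0, 0, -0.03, 0, -0.045, 0],
    [1, 0, 0, 0, 0, 0, 0],
    [1, 0, 0, 0, 0, 0, 0]
  ]
}}

```text
time_s: 16.88
tcp_pos: [0.5086, -0.0408, 0.1685]
eef_rot: [178.6, -3.3, 6.0]
contact_force: [-0.3, -1.2, -1.0]
gripper_width: 0.0877
gripper_force: 0.0
```

Run:
```python
from h import *
ca=np.radians(-21.7);ch=[.4767-.018*np.cos(ca),.3193-.018*np.sin(ca)]
need([*ch,.2],[180,0,-21.7])
```

```text
t 16.8833 p [ 0.5086 -0.0408  0.1685] rpy [178.57  -3.25   6.01] F [-0.3 -1.2 -1. ] w 0.0877 j [ 19.1   6.9 -29.8   2.8 -50.6  75.2]
shift [-0.0082 -0.3689 -0.0413] turn [ 0.0069 -0.0393  0.3074]
```

Call:
{"method": "apply_moves", "body": {
  "targets": [
    [1, 0, 0, -0.03, 0.014, -0.036, 0],
    [1, -0.02, 0, -0.01, 0, 0, 0.0615],
    [1, -0.02, 0, 0, 0, 0, 0.0615],
    [1, 0, 0, 0, 0, 0, 0.0615],
    [1, 0, 0, 0, 0, 0, 0.0615],
    [1, 0, 0, 0, 0, 0, 0.0615],
    [1, -0.0135, -0.0294, 0, 0, 0, 0],
    [1, -0.0135, -0.0294, 0, 0, 0, 0],
    [1, -0.0135, -0.0294, 0, 0, 0, 0],
    [1, -0.0135, -0.0294, 0, 0, 0, 0],
    [1, -0.0135, -0.0294, 0, 0, 0, 0],
    [1, -0.0135, -0.0294, 0, 0, 0, 0],
    [1, -0.0135, -0.0294, 0, 0, 0, 0],
    [1, -0.0135, -0.0294, 0, 0, 0, 0],
    [1, -0.0135, -0.0294, 0, 0, 0, 0],
    [1, -0.0135, -0.0294, 0, 0, 0, 0],
    [1, -0.012, -0.03, 0, 0, 0, 0],
    [1, 0, 0, 0, 0, 0, 0]
  ]
}}

```text
time_s: 18.38
tcp_pos: [0.4481, 0.3161, 0.2027]
eef_rot: [179.6, 0.1, -21.6]
contact_force: [0.6, 0.6, 1.5]
gripper_width: 0.0872
gripper_force: 0.0
```

Run:
```python
from h import *
ca=np.radians(-21.7);ch=[.4767-.018*np.cos(ca),.3193-.018*np.sin(ca)]
need([*ch,.024],[180,0,-21.7])
```

```text
t 18.3833 p [0.4481 0.3161 0.2027] rpy [ 1.7961e+02  1.2000e-01 -2.1560e+01] F [0.6 0.6 1.5] w 0.0872 j [ 55.7  10.8 -18.6  -0.  -61.   12.8]
shift [ 0.0078 -0.0147  0.1786] turn [0.0043 0.0013 0.0016]
```

Call:
{"method": "apply_moves", "body": {
  "targets": [
    [1, 0.004, -0.007, 0.03, 0.004, 0.001, 0],
    [1, 0.004, -0.007, 0.035, 0, 0, 0],
    [1, 0, 0, 0.035, 0, 0, 0],
    [1, 0, 0, 0.035, 0, 0, 0],
    [1, 0, 0, 0.025, 0, 0, 0],
    [1, 0, 0, 0.015, 0, 0, 0],
    [1, 0, 0, 0.004, 0, 0, 0],
    [0.5, 0, 0, 0, 0, 0, 0],
    [0.3, 0, 0, 0, 0, 0, 0],
    [0.3, 0, 0, 0, 0, 0, 0],
    [0.3, 0, 0, 0, 0, 0, 0],
    [0.3, 0, 0, 0, 0, 0, 0],
    [0.3, 0, 0, 0, 0, 0, 0],
    [0.3, 0, 0, 0, 0, 0, 0],
    [0.3, 0, 0, 0, 0, 0, 0],
    [0.3, 0, 0, 0, 0, 0, 0]
  ],
  "newtons": 15
}}

```text
time_s: 19.72
tcp_pos: [0.4618, 0.3222, 0.0262]
eef_rot: [-179.9, -0.1, -21.7]
contact_force: [-1.4, 0.4, 5.6]
gripper_width: 0.0436
gripper_force: 15.0
```

Run:
```python
from h import *
print(fw(-.268,-.15,.024));need(fw(-.268,-.15,.15),[180,0,YAW])
```

```text
[np.float64(0.5123308764885857), np.float64(-0.1762433549733942), 0.024]
t 19.7167 p [0.4618 0.3222 0.0262] rpy [-1.7994e+02 -6.0000e-02 -2.1730e+01] F [-1.4  0.4  5.6] w 0.0436 j [ 54.8  23.7 -28.1   0.1 -38.1  13.4]
shift [ 0.2316  0.4442 -0.124 ] turn [-0.0005 -0.0008 -0.3159]
```

Call:
{"method": "apply_moves", "body": {
  "targets": [
    [0.3, 0, 0, -0.02, 0, 0, 0],
    [0.3, 0, 0, -0.03, 0, 0, 0],
    [0.3, 0, 0, -0.03, 0, 0, 0],
    [0.3, 0, 0, -0.02, 0, 0, -0.05],
    [0.3, 0, 0, 0, 0, 0, -0.07],
    [0.3, 0, 0, 0, 0, 0, -0.07],
    [0.3, 0, 0, 0, 0, 0, -0.07],
    [0.3, 0, 0, 0, 0, 0, -0.056],
    [0.3, 0, 0.03, 0, 0, 0, 0],
    [0.3, 0, 0.036, 0, 0, 0, 0],
    [0.3, 0, 0.036, 0, 0, 0, 0],
    [0.3, 0, 0.036, 0, 0, 0, 0],
    [0.3, 0, 0.036, 0, 0, 0, 0],
    [0.3, 0, 0.036, 0, 0, 0, 0],
    [0.3, 0, 0.036, 0, 0, 0, 0],
    [0.3, 0, 0.036, 0, 0, 0, 0],
    [0.3, 0, 0.036, 0, 0, 0, 0],
    [0.3, 0, 0.036, 0, 0, 0, 0],
    [0.3, 0, 0.036, 0, 0, 0, 0],
    [0.3, 0, 0.036, 0, 0, 0, 0]
  ]
}}

```text
time_s: 21.38
tcp_pos: [0.5103, -0.1033, 0.1255]
eef_rot: [180.0, 0.0, 6.7]
contact_force: [1.2, 0.6, -0.6]
gripper_width: 0.0438
gripper_force: 15.0
```

Run:
```python
from h import *
need(fw(-.268,-.15,.0265),[180,0,YAW])
```

```text
t 21.3833 p [ 0.5103 -0.1033  0.1255] rpy [1.7997e+02 4.0000e-02 6.6900e+00] F [ 1.2  0.6 -0.6] w 0.0438 j [ 10.2  12.7 -27.9   0.  -49.5  86.5]
shift [-0.0064  0.0726  0.0991] turn [ 0.0003  0.0005 -0.0001]
```

Call:
{"method": "apply_moves", "body": {
  "targets": [
    [0.3, -0.002, 0.025, 0, 0, 0, 0],
    [0.3, -0.002, 0.025, 0, 0, 0, 0],
    [0.3, -0.002, 0.0226, 0.01, 0, 0, 0],
    [0.3, 0, 0, 0.03, 0, 0, 0],
    [0.3, 0, 0, 0.03, 0, 0, 0],
    [0.3, 0, 0, 0.018, 0, 0, 0],
    [0.3, 0, 0, 0.008, 0, 0, 0],
    [0.3, 0, 0, 0.003, 0, 0, 0],
    [0.3, 0, 0, 0, 0, 0, 0],
    [0.7, 0, 0, 0, 0, 0, 0],
    [1, 0, 0, 0, 0, 0, 0],
    [1, 0, 0, 0, 0, 0, 0],
    [1, 0, 0, 0, 0, 0, 0],
    [1, 0, 0, -0.02, 0, 0, 0],
    [1, 0, 0, -0.035, 0, 0, 0],
    [1, 0, 0, -0.035, 0, 0, 0],
    [1, 0, 0, -0.035, 0, 0, 0],
    [1, 0, 0, -0.035, 0, 0, 0],
    [1, 0, 0, 0, 0, 0, 0]
  ]
}}

```text
time_s: 22.97
tcp_pos: [0.5173, -0.1749, 0.1947]
eef_rot: [179.8, -0.7, 6.8]
contact_force: [1.0, 0.2, 0.5]
gripper_width: 0.0875
gripper_force: 0.0
```

Run:
```python
from kin import *
import json;p=json.load(open("kp.json"))
need(fw(-.268,-.15,.0265),[180,0,YAW])
q0=get_state()['joints']
# targets in B
qS,e,m=ikc(np.array(fw(-.26,0,.030)),pose(45,0),p,[-27,17,-43,-111,-25,-131.]);print("pushstart",np.round(qS,1),e,m)
def prof(qs):
    for q in qs:
        x,M=fk(q,p);w=R.from_euler('z',q[0],degrees=True).apply(np.array([p[0]+p[1]*np.sin(np.radians(q[1])),0,p[4]+p[1]*np.cos(np.radians(q[1]))])+Ry(q[1]-q[2]).apply([p[2],0,0]))
        print(np.round(q).astype(int).tolist(),"tcp",np.round(x,3),"f",np.round(fr(x)),"z dir",np.round(M.as_matrix()[:,2],2),"wrist",np.round(w,3),"bodycorner z",round(min((M.apply([sx*.039,sy*.097,-.047])+x)[2] for sx in(-1,1) for sy in(-1,1)),3))
# path: from q0, j4 sweep at a raised/back posture
qa=np.array([q0[0],-5,-45,0,-40,q0[5]])
for j4,j5 in((0,-40),(-30,-40),(-60,-35),(-90,-30),(-110,-30)):
    prof([[ -10,-5,-45,j4,j5,q0[5]]])
```

```text
t 22.9667 p [ 0.5173 -0.1749  0.1947] rpy [179.78  -0.67   6.77] F [1.  0.2 0.5] w 0.0875 j [  2.   10.3 -20.5   0.2 -58.5  94.7]
shift [-7.000e-03  1.000e-04  1.681e-01] turn [ 0.0024 -0.0075  0.0008]
pushstart [ -27.8   16.3  -43.  -109.3  -25.1 -133. ] 6.661338147750939e-13 15.311916056971398
[-10, -5, -45, 0, -40, 95] tcp [ 0.326 -0.252  0.146] f [-462. -204.] z dir [ 0.17 -0.03 -0.98] wrist [ 0.298 -0.053  0.501] bodycorner z 0.184
[-10, -5, -45, -30, -40, 95] tcp [ 0.309 -0.105  0.096] f [-462.  -56.] z dir [ 0.28  0.28 -0.92] wrist [ 0.298 -0.053  0.501] bodycorner z 0.098
[-10, -5, -45, -60, -35, 95] tcp [0.363 0.021 0.103] f [-393.   64.] z dir [ 0.52  0.41 -0.75] wrist [ 0.298 -0.053  0.501] bodycorner z 0.074
[-10, -5, -45, -90, -30, 95] tcp [0.442 0.108 0.152] f [-305.  140.] z dir [ 0.74  0.38 -0.56] wrist [ 0.298 -0.053  0.501] bodycorner z 0.091
[-10, -5, -45, -110, -30, 95] tcp [0.498 0.154 0.208] f [-244.  180.] z dir [ 0.84  0.33 -0.43] wrist [ 0.298 -0.053  0.501] bodycorner z 0.135
```

```bash
cat >> kin.py <<'E'
PTS=np.array([[sx*.039,sy*.097,z] for sx in(-1,1) for sy in(-1,1) for z in(-.047,-.16)]+[[sx*.01,sy*.065,.019] for sx in(-1,1) for sy in(-1,1)]+[[sx*.055,sy*.055,-.36] for sx in(-1,1) for sy in(-1,1)])
def geo(q,p):
    x,M=fk(q,p);W=M.apply(PTS)+x;f=np.array([fr(w) for w in W]);return x,W[:,2].min(),f[:,0].max(),f[np.argmax(f[:,0])],W[:,2]
E
python3 - <<'E'
from kin import *
import json;p=json.load(open("kp.json"))
q0=get_state()['joints']
h=180
qS=np.array([-27.8,16.3,-43,-109.3,-25.1,47])
qU,e,m=ikc(np.array(fw(-.30,0,.08)),pose(45,0),p,qS,True);print("up",np.round(qU,1),e,m)
qS2,e,m=ikc(np.array(fw(-.26,0,.030)),pose(45,0),p,qS,True);print("start",np.round(qS2,1),e,m)
V=[q0,np.array([-8,2,-36,-3,-50,90]),np.array([-20,1,-40,-60,-40,70.]),np.array([qU[0],2,qU[2],qU[3],-30,qU[5]]),qU]
for a,b in zip(V[:-1],V[1:]):
    for t in(0,.25,.5,.75):
        q=a+(b-a)*t;x,mz,mf,mp,_=geo(q,p);print(np.round(q).astype(int).tolist(),"tcp",np.round(x,3),"f",np.round(fr(x)),"minz",round(mz,3),"max f x",np.round(mp))
    print('--')
E
```

```text
up [-12.2   2.9 -42.4 -84.8 -13.3   8.2] 4.996003610813204e-13 13.17834612038679
start [ -27.8   16.3  -43.  -109.3  -25.1   47. ] 2.5456373120569253e-10 15.31191605698426
[2, 10, -20, 0, -58, 95] tcp [ 0.517 -0.175  0.195] f [-263. -149.] minz 0.175 max f x [-212. -203.]
[-1, 8, -24, -1, -56, 94] tcp [ 0.48  -0.193  0.183] f [-302. -163.] minz 0.164 max f x [-250. -114.]
[-3, 6, -28, -1, -54, 92] tcp [ 0.443 -0.208  0.172] f [-341. -173.] minz 0.151 max f x [-288. -133.]
[-6, 4, -32, -2, -52, 91] tcp [ 0.404 -0.221  0.16 ] f [-381. -181.] minz 0.139 max f x [-324.  -96.]
--
[-8, 2, -36, -3, -50, 90] tcp [ 0.364 -0.23   0.148] f [-421. -186.] minz 0.126 max f x [-359. -106.]
[-11, 2, -37, -17, -48, 85] tcp [ 0.348 -0.174  0.116] f [-431. -129.] minz 0.082 max f x [-353.  -81.]
[-14, 2, -38, -32, -45, 80] tcp [ 0.349 -0.118  0.098] f [-424.  -73.] minz 0.054 max f x [-342.  -64.]
[-17, 1, -39, -46, -42, 75] tcp [ 0.365 -0.069  0.094] f [-401.  -26.] minz 0.043 max f x [-327.  -56.]
--
[-20, 1, -40, -60, -40, 70] tcp [ 0.395 -0.031  0.102] f [-368.    8.] minz 0.047 max f x [-303.   -4.]
[-18, 1, -41, -66, -38, 55] tcp [ 0.412 -0.003  0.103] f [-347.   33.] minz 0.054 max f x [-284.   18.]
[-16, 2, -41, -72, -35, 39] tcp [0.428 0.023 0.104] f [-329.   58.] minz 0.066 max f x [-271.   23.]
[-14, 2, -42, -79, -32, 24] tcp [0.441 0.047 0.106] f [-313.   80.] minz 0.083 max f x [-265.   31.]
--
[-12, 2, -42, -85, -30, 8] tcp [0.452 0.07  0.108] f [-299.  102.] minz 0.076 max f x [-265.   45.]
[-12, 2, -42, -85, -26, 8] tcp [0.457 0.046 0.099] f [-297.   77.] minz 0.07 max f x [-266.   17.]
[-12, 2, -42, -85, -22, 8] tcp [0.461 0.02  0.092] f [-297.   51.] minz 0.065 max f x [-269.  -10.]
[-12, 3, -42, -85, -17, 8] tcp [ 0.462 -0.005  0.085] f [-298.   26.] minz 0.062 max f x [-274.  -38.]
--
```

```bash
cat >> kin.py <<'E'
from scipy.linalg import expm,logm
def T4(x,M):
    T=np.eye(4);T[:3,:3]=M.as_matrix();T[:3,3]=x;return T
def leg(Ta,Tb,N,q,p,nd=4):
    D=np.real(expm(np.real(logm(np.linalg.inv(Ta)@Tb))/N))
    s=np.round(D[:3,3],nd);w=np.round(R.from_matrix(D[:3,:3]).as_rotvec(degrees=True)/90,nd)
    E=T4(s,R.from_rotvec(w*90,degrees=True));T=Ta.copy();mx=np.zeros(6);mz=9
    for _ in range(N):
        T=T@E;qn,e,m=ikc(T[:3,3],R.from_matrix(T[:3,:3]),p,q);mx=np.maximum(mx,abs(qn-q)*12);q=qn;mz=min(mz,geo(q,p)[1])
    print(N,"x shift",s.tolist(),"turn",w.tolist(),"|",round(np.linalg.norm(s)*1e3,1),round(np.linalg.norm(w)*90,2),"end q",np.round(q).astype(int).tolist(),"err",round(e,2),"mg",round(m,1),"maxspd",np.round(mx).astype(int).tolist(),"minz",round(mz,3))
    return T,q
E
python3 - <<'E'
from kin import *
import json;p=json.load(open("kp.json"))
s=get_state();q=s['joints'];T=T4(s['tcp_pos'],R.from_euler('xyz',s['eef_rot'],degrees=True))
qU=np.array([-12.2,2.9,-42.4,-84.8,-13.3,8.2])
for v,N in(([-8,2,-36,-3,-50,90],8),([-14,0,-38,-32,-45,80.],8),([-20,0,-40,-60,-40,70.],8),([-16,1,-41,-73,-35,39.],8),([-12,2,-42,-85,-30,8],8),(qU,6)):
    T,q=leg(T,T4(*fk(v,p)),N,q,p)
E
```

```text
8 x shift [-0.0193, 0.0072, 0.0053] turn [0.003, 0.0022, 0.0232] | 21.3 2.11 end q [-8, 2, -36, -3, -50, 90] err 0.0 mg 22.3 maxspd [15, 13, 24, 5, 13, 8] minz 0.126
8 x shift [-0.0079, -0.0112, 0.0074] turn [0.0301, 0.0062, 0.049] | 15.6 5.21 end q [-14, 0, -38, -32, -45, 80] err 0.0 mg 20.3 maxspd [11, 3, 5, 44, 11, 15] minz 0.063
8 x shift [-0.0063, -0.0083, 0.0062] turn [0.0268, 0.0028, 0.0508] | 12.1 5.18 end q [-20, 0, -40, -60, -40, 70] err 0.0 mg 18.3 maxspd [11, 0, 4, 43, 10, 15] minz 0.051
8 x shift [-0.0065, -0.0015, 0.0053] turn [0.0079, -0.0032, 0.0549] | 8.5 5.0 end q [-16, 1, -41, -73, -35, 39] err 0.0 mg 17.2 maxspd [8, 2, 3, 21, 10, 50] minz 0.053
8 x shift [-0.0043, 0.003, 0.0042] turn [0.0044, -0.0039, 0.055] | 6.7 4.98 end q [-12, 2, -42, -85, -30, 8] err 0.0 mg 16.3 maxspd [10, 2, 3, 20, 11, 53] minz 0.075
6 x shift [0.0046, -0.0173, -0.0001] turn [0.0303, 0.0067, 0.0004] | 17.9 2.79 end q [-12, 3, -42, -85, -13, 8] err 0.0 mg 13.2 maxspd [1, 2, 1, 1, 34, 1] minz 0.06
```

Call:
{"method": "apply_moves", "body": {
  "targets": [
    [1, -0.0193, 0.0072, 0.0053, 0.003, 0.0022, 0.0232],
    [1, -0.0193, 0.0072, 0.0053, 0.003, 0.0022, 0.0232],
    [1, -0.0193, 0.0072, 0.0053, 0.003, 0.0022, 0.0232],
    [1, -0.0193, 0.0072, 0.0053, 0.003, 0.0022, 0.0232],
    [1, -0.0193, 0.0072, 0.0053, 0.003, 0.0022, 0.0232],
    [1, -0.0193, 0.0072, 0.0053, 0.003, 0.0022, 0.0232],
    [1, -0.0193, 0.0072, 0.0053, 0.003, 0.0022, 0.0232],
    [1, -0.0193, 0.0072, 0.0053, 0.003, 0.0022, 0.0232],
    [1, -0.0079, -0.0112, 0.0074, 0.0301, 0.0062, 0.049],
    [1, -0.0079, -0.0112, 0.0074, 0.0301, 0.0062, 0.049],
    [1, -0.0079, -0.0112, 0.0074, 0.0301, 0.0062, 0.049],
    [1, -0.0079, -0.0112, 0.0074, 0.0301, 0.0062, 0.049],
    [1, -0.0079, -0.0112, 0.0074, 0.0301, 0.0062, 0.049],
    [1, -0.0079, -0.0112, 0.0074, 0.0301, 0.0062, 0.049],
    [1, -0.0079, -0.0112, 0.0074, 0.0301, 0.0062, 0.049],
    [1, -0.0079, -0.0112, 0.0074, 0.0301, 0.0062, 0.049],
    [1, 0, 0, 0, 0, 0, 0]
  ]
}}

```text
time_s: 24.38
tcp_pos: [0.3459, -0.1133, 0.1018]
eef_rot: [-155.6, 2.8, -45.4]
contact_force: [-0.8, -0.8, -0.3]
gripper_width: 0.0877
gripper_force: 0.0
```

Run:
```python
from kin import *
import json;p=json.load(open("kp.json"))
s=get_state();q=s['joints'];T=T4(s['tcp_pos'],R.from_euler('xyz',s['eef_rot'],degrees=True));print(np.round(q,1),(fk(q,p)[0]-s['tcp_pos'])*1e3)
qU=np.array([-12.2,2.9,-42.4,-84.8,-13.3,8.2])
for v,N in(([-20,0,-40,-60,-40,70.],8),([-16,1,-41,-73,-35,39.],8),([-12,2,-42,-85,-30,8],8)):
    T,q=leg(T,T4(*fk(v,p)),N,q,p)
```

```text
[-13.8   0.3 -38.8 -32.4 -44.5  79.9] [-0.74284289  0.87504138 -1.2325672 ]
8 x shift [-0.0058, -0.0092, 0.0057] turn [0.0274, 0.0032, 0.0498] | 12.3 5.12 end q [-20, 0, -40, -60, -40, 70] err 0.0 mg 18.3 maxspd [12, 1, 3, 42, 10, 15] minz 0.049
8 x shift [-0.0065, -0.0015, 0.0053] turn [0.0078, -0.0031, 0.055] | 8.5 5.01 end q [-16, 1, -41, -73, -35, 39] err 0.0 mg 17.3 maxspd [9, 2, 3, 20, 11, 50] minz 0.054
8 x shift [-0.0042, 0.0031, 0.0042] turn [0.0044, -0.004, 0.0549] | 6.7 4.97 end q [-12, 2, -42, -85, -30, 8] err 0.0 mg 16.2 maxspd [9, 3, 3, 20, 10, 51] minz 0.075
```

Call:
{"method": "apply_moves", "body": {
  "targets": [
    [1, -0.0058, -0.0092, 0.0057, 0.0274, 0.0032, 0.0498],
    [1, -0.0058, -0.0092, 0.0057, 0.0274, 0.0032, 0.0498],
    [1, -0.0058, -0.0092, 0.0057, 0.0274, 0.0032, 0.0498],
    [1, -0.0058, -0.0092, 0.0057, 0.0274, 0.0032, 0.0498],
    [1, -0.0058, -0.0092, 0.0057, 0.0274, 0.0032, 0.0498],
    [1, -0.0058, -0.0092, 0.0057, 0.0274, 0.0032, 0.0498],
    [1, -0.0058, -0.0092, 0.0057, 0.0274, 0.0032, 0.0498],
    [1, -0.0058, -0.0092, 0.0057, 0.0274, 0.0032, 0.0498],
    [1, -0.0065, -0.0015, 0.0053, 0.0078, -0.0031, 0.055],
    [1, -0.0065, -0.0015, 0.0053, 0.0078, -0.0031, 0.055],
    [1, -0.0065, -0.0015, 0.0053, 0.0078, -0.0031, 0.055],
    [1, -0.0065, -0.0015, 0.0053, 0.0078, -0.0031, 0.055],
    [1, -0.0065, -0.0015, 0.0053, 0.0078, -0.0031, 0.055],
    [1, -0.0065, -0.0015, 0.0053, 0.0078, -0.0031, 0.055],
    [1, -0.0065, -0.0015, 0.0053, 0.0078, -0.0031, 0.055],
    [1, -0.0065, -0.0015, 0.0053, 0.0078, -0.0031, 0.055],
    [1, 0, 0, 0, 0, 0, 0]
  ]
}}

```text
time_s: 25.8
tcp_pos: [0.4335, 0.0241, 0.1107]
eef_rot: [-156.8, 42.8, -115.8]
contact_force: [0.4, 0.3, -0.3]
gripper_width: 0.088
gripper_force: 0.0
```

Run:
```python
from kin import *
import json;p=json.load(open("kp.json"))
H=R.from_euler('z',180,degrees=True)
s=get_state();q=s['joints'];T=T4(s['tcp_pos'],R.from_euler('xyz',s['eef_rot'],degrees=True));print(np.round(q,1),(fk(q,p)[0]-s['tcp_pos'])*1e3)
look([-.187,-.078])
for x,z,N in((-.29,.06,10),(-.262,.031,4)):
    T,q=leg(T,T4(fw(x,0,z),pose(45,0)*H),N,q,p)
r=pose(45,0);P=np.array(fw(-.137,0,.0185))-r.apply([.0095,0,.019]);print("end tcp f",fr(P),P[2],clear(P,r))
```

```text
[-15.7   1.2 -41.  -73.1 -34.8  39.3] [-0.89891095  2.64572222 -1.76765293]
tcp_f [-322.9   58.1]
top [575.1 -16.5] axis deg 96.28 L 157.6 rms 2.45 798
   f [-187.    -1.8]
top [682.9   0.9] axis deg 96.89 L 157.6 rms 2.85 835
   f [-77.9   2.9]
side [576.6 -20.5] axis deg 96.68 L 160.1 rms 2.7 538
   f [-186.3   -0.2]
side [683.2  -4. ] axis deg 95.11 L 159.3 rms 2.64 142
   f [-78.5   3.8]
10 x shift [0.0039, -0.0059, 0.0048] turn [0.0197, 0.0069, 0.0448] | 8.5 4.45 end q [-21, 8, -43, -96, -19, 27] err 0.0 mg 15.5 maxspd [10, 10, 3, 34, 21, 26] minz 0.039
4 x shift [0.0002, 0.0, 0.01] turn [-0.0001, 0.0001, -0.0001] | 10.0 0.02 end q [-28, 16, -43, -109, -25, 47] err 0.0 mg 15.2 maxspd [24, 24, 2, 41, 18, 64] minz 0.01
end tcp f [-1.57152543e+02 -7.59069364e-16] 0.0252175144212722 (np.float64(0.04545441573660816), np.float64(0.05299999999999999))
```

Call:
{"method": "apply_moves", "body": {
  "targets": [
    [1, 0.0039, -0.0059, 0.0048, 0.0197, 0.0069, 0.0448],
    [1, 0.0039, -0.0059, 0.0048, 0.0197, 0.0069, 0.0448],
    [1, 0.0039, -0.0059, 0.0048, 0.0197, 0.0069, 0.0448],
    [1, 0.0039, -0.0059, 0.0048, 0.0197, 0.0069, 0.0448],
    [1, 0.0039, -0.0059, 0.0048, 0.0197, 0.0069, 0.0448],
    [1, 0.0039, -0.0059, 0.0048, 0.0197, 0.0069, 0.0448],
    [1, 0.0039, -0.0059, 0.0048, 0.0197, 0.0069, 0.0448],
    [1, 0.0039, -0.0059, 0.0048, 0.0197, 0.0069, 0.0448],
    [1, 0.0039, -0.0059, 0.0048, 0.0197, 0.0069, 0.0448],
    [1, 0.0039, -0.0059, 0.0048, 0.0197, 0.0069, 0.0448],
    [1, 0, 0, 0, 0, 0, 0],
    [1, 0, 0, 0, 0, 0, 0]
  ]
}}

```text
time_s: 26.9
tcp_pos: [0.4725, -0.0305, 0.0594]
eef_rot: [-179.8, 45.0, -173.0]
contact_force: [0.1, 0.9, 0.5]
gripper_width: 0.0876
gripper_force: 0.0
```

Run:
```python
from kin import *
H=R.from_euler('z',180,degrees=True)
need(fw(-.262,0,.027),(pose(45,0)*H).as_euler('xyz',degrees=True))
```

```text
t 26.9 p [ 0.4725 -0.0305  0.0594] rpy [-179.77   45.03 -172.97] F [0.1 0.9 0.5] w 0.0876 j [-21.8   8.3 -43.2 -97.7 -19.9  29.4]
shift [0.0028 0.0006 0.0431] turn [0.     0.0003 0.0026]
```

Call:
{"method": "apply_moves", "body": {
  "targets": [
    [1, 0.001, 0, 0.015, 0, 0, 0.0026],
    [1, 0.001, 0, 0.015, 0, 0, 0],
    [1, 0.0008, 0.0006, 0.0131, 0, 0, 0],
    [1, 0, 0, 0, 0, 0, 0],
    [1, -0.005, 0, 0.005, 0, 0, 0],
    [1, -0.005, 0, 0.005, 0, 0, 0],
    [1, -0.005, 0, 0.005, 0, 0, 0],
    [1, -0.003, 0, 0.003, 0, 0, 0],
    [1, -0.003, 0, 0.003, 0, 0, 0],
    [1, -0.003, 0, 0.003, 0, 0, 0],
    [1, -0.003, 0, 0.003, 0, 0, 0],
    [1, -0.004, 0, 0.004, 0, 0, 0],
    [1, -0.004, 0, 0.004, 0, 0, 0],
    [1, -0.004, 0, 0.004, 0, 0, 0],
    [1, -0.004, 0, 0.004, 0, 0, 0],
    [1, -0.004, 0, 0.004, 0, 0, 0],
    [1, -0.004, 0, 0.004, 0, 0, 0],
    [1, -0.003, 0, 0.003, 0, 0, 0],
    [1, -0.002, 0, 0.002, 0, 0, 0],
    [1, 0, 0, 0, 0, 0, 0]
  ]
}}

```text
time_s: 28.57
tcp_pos: [0.5805, -0.017, 0.0274]
eef_rot: [179.8, 45.1, -173.6]
contact_force: [-0.1, 0.4, 0.8]
gripper_width: 0.0874
gripper_force: 0.0
```

Run:
```python
from kin import *
H=R.from_euler('z',180,degrees=True)
need(fw(-.157,0,.026),(pose(45,0)*H).as_euler('xyz',degrees=True));look([-.118,-.075])
```

```text
t 28.5667 p [ 0.5805 -0.017   0.0274] rpy [ 179.82   45.08 -173.59] F [-0.1  0.4  0.8] w 0.0874 j [ -19.6   20.   -35.  -110.2  -19.5   40.4]
shift [-0.0164 -0.0001  0.0185] turn [-0.0003  0.0009 -0.0023]
tcp_f [-181.7    0.2]
top [682.5   1.1] axis deg 97.3 L 157.6 rms 2.69 489
   f [-78.2   3.2]
top [683.    0.8] axis deg 97.35 L 156.8 rms 3.05 831
   f [-77.8   2.8]
side [632.6 -15.7] axis deg 95.37 L 161.2 rms 3.67 560
   f [-130.1   -2. ]
side [689.2  -7.5] axis deg 102.67 L 169.1 rms 4.65 202
   f [-72.9  -0.3]
```

Call:
{"method": "apply_moves", "body": {
  "targets": [
    [1, -0.0025, 0, 0.0025, 0, 0, -0.0023],
    [1, -0.0025, 0, 0.0025, 0, 0, 0],
    [1, -0.002, 0, 0.002, 0, 0, 0],
    [1, -0.002, 0, 0.002, 0, 0, 0],
    [1, -0.0015, 0, 0.0015, 0, 0, 0],
    [1, -0.0015, 0, 0.0015, 0, 0, 0],
    [1, -0.0015, 0, 0.0015, 0, 0, 0],
    [1, -0.0015, 0, 0.0015, 0, 0, 0],
    [1, -0.0015, 0, 0.0015, 0, 0, 0],
    [1, -0.0012, 0, 0.0012, 0, 0, 0],
    [1, 0, 0, 0, 0, 0, 0],
    [1, 0, 0, 0, 0, 0, 0]
  ]
}}

```text
time_s: 29.67
tcp_pos: [0.6048, -0.0142, 0.0273]
eef_rot: [-180.0, 45.1, -173.3]
contact_force: [-0.8, 0.1, -0.1]
gripper_width: 0.0878
gripper_force: 0.6
```

Run:
```python
from kin import *
H=R.from_euler('z',180,degrees=True)
need(fw(-.157,0,.026),(pose(45,0)*H).as_euler('xyz',degrees=True));look([-.115,-.069,-.023])
```

```text
t 29.6667 p [ 0.6048 -0.0142  0.0273] rpy [-179.98   45.06 -173.32] F [-0.8  0.1 -0.1] w 0.0878 j [ -16.7   21.   -31.9 -108.   -17.1   35.8]
shift [ 0.0007 -0.0001  0.0011] turn [-0.0004  0.0007 -0.0002]
tcp_f [-1.573e+02  1.000e-01]
top [653.   -4.4] axis deg 95.99 L 156.6 rms 5.62 431
   f [-108.2    1.2]
top [692.5   1.7] axis deg 97.35 L 158.1 rms 3.93 1021
   f [-68.3   2.6]
top [739.2   6. ] axis deg 96.59 L 167.3 rms 4.25 1059
   f [-21.4   1.4]
side [648.4 -10.4] axis deg 96.32 L 160.2 rms 2.45 486
   f [-113.8    1.5]
side [698.2  -5.9] axis deg 103.07 L 168.2 rms 5.77 198
   f [-63.8   0.1]
side [742.6   2.2] axis deg 95.2 L 191.8 rms 4.19 575
   f [-18.8   3. ]
```

Call:
{"method": "apply_moves", "body": {
  "targets": [
    [1, -0.0006, 0, 0.0006, 0, 0, 0],
    [1, -0.0006, 0, 0.0006, 0, 0, 0],
    [1, -0.0006, 0, 0.0006, 0, 0, 0],
    [1, 0, 0, 0, 0, 0, 0]
  ]
}}

```text
time_s: 30.1
tcp_pos: [0.6057, -0.014, 0.0268]
eef_rot: [-180.0, 45.0, -173.3]
contact_force: [-9.8, -2.8, 6.9]
gripper_width: 0.0876
gripper_force: 4.4
```

Call:
{"method": "apply_moves", "body": {
  "targets": [
    [1, 0.001, 0, -0.001, 0, 0, 0],
    [1, 0.002, 0, -0.002, 0, 0, 0],
    [1, 0.004, 0, -0.004, 0, 0, 0],
    [1, 0.01, 0, -0.01, 0, 0, 0],
    [1, 0.014, 0, -0.016, 0, 0, 0],
    [1, 0.014, 0, -0.016, 0, 0, 0],
    [1, 0.014, 0, -0.018, 0, 0, 0],
    [1, 0.014, 0, -0.02, 0, 0, 0],
    [1, 0.01, 0, -0.02, 0, 0, 0],
    [1, 0, 0, -0.02, 0, 0, 0],
    [1, 0, 0, 0, 0, 0, 0]
  ]
}}

```text
time_s: 31.02
tcp_pos: [0.4581, -0.0323, 0.0605]
eef_rot: [180.0, 45.2, -173.6]
contact_force: [-0.6, 1.3, 0.8]
gripper_width: 0.0877
gripper_force: 0.0
```

```bash
cat >> kin.py <<'E'
def chockfit(cam,near,yaw0):
    c=capture(cam);P=cloud(c).reshape(-1,3);F=c["frame"].reshape(-1,3).astype(int)
    Q=P[(np.hypot(P[:,0]-near[0],P[:,1]-near[1])<.07)&(F[:,0]>F[:,2]+50)&(P[:,2]>.004)&(P[:,2]<.045)]
    def sdf(p):
        c,s=np.cos(p[2]),np.sin(p[2]);X=(Q[:,0]-p[0])*c+(Q[:,1]-p[1])*s;Y=-(Q[:,0]-p[0])*s+(Q[:,1]-p[1])*c;Z=Q[:,2];t=np.radians(40)
        return np.stack([Z-.036,abs(Y)-.022,-.035-X,X-.031,(X+.008)*np.sin(t)+(Z-.036)*np.cos(t)]).max(0)
    r=least_squares(sdf,[*near,np.radians(yaw0)],loss="soft_l1",f_scale=.002,x_scale=[.01,.01,.1])
    print(cam,"chock",np.round(r.x[:2]*1e3,1),"f",np.round(fr(r.x,FO[cam]),1),"yaw",round(np.degrees(r.x[2]),2),len(Q),r.cost);return c
E
python3 - <<'E'
from kin import *
import json;p=json.load(open("kp.json"))
H=R.from_euler('z',180,degrees=True)
look([-.115])
for n in("top","side"): c=chockfit(n,fw(-.25,-.15,0)[:2],YAW)
cv2.imwrite("pics/side2.png",c["frame"][...,::-1])
need(fw(-.32,-.15,.08),(pose(45,0)*H).as_euler('xyz',degrees=True))
s=get_state();q=s['joints'];T=T4(s['tcp_pos'],R.from_euler('xyz',s['eef_rot'],degrees=True))
for x,y,z,N in((-.31,-.15,.07,8),(-.268,-.15,.027,5)): T,q=leg(T,T4(fw(x,y,z),pose(45,0)*H),N,q,p)
E
```

```text
tcp_f [-305.    -0.7]
top [653.9  -4.6] axis deg 95.41 L 157.9 rms 5.76 441
   f [-107.4    0.8]
side [648.5 -12. ] axis deg 96.22 L 160.1 rms 2.47 492
   f [-1.139e+02 -1.000e-01]
top chock [ 528.1 -172.1] f [-251.8 -150.9] yaw 5.11 308 0.0005130378907679291
side chock [ 529.  -174.9] f [-251.6 -148. ] yaw 6.85 352 0.00023732172210616306
t 31.2167 p [ 0.4604 -0.031   0.0585] rpy [-179.93   45.12 -173.25] F [0.4 0.6 0.2] w 0.0873 j [-23.7   7.8 -44.6 -98.4 -21.2  31.6]
shift [-0.0029 -0.1503 -0.0273] turn [-0.0004  0.0013  0.0004]
8 x shift [-0.0004, -0.0188, -0.0017] turn [-0.0, 0.0002, 0.0] | 18.9 0.02 end q [-36, 11, -35, -76, -29, 17] err 0.0 mg 23.2 maxspd [20, 8, 18, 60, 15, 56] minz 0.039
5 x shift [0.0002, 0.0, 0.0121] turn [-0.0001, -0.0001, 0.0001] | 12.1 0.02 end q [-37, 19, -33, -87, -29, 30] err 0.0 mg 25.6 maxspd [3, 21, 6, 25, 1, 31] minz 0.007
```

View pics/side2.png

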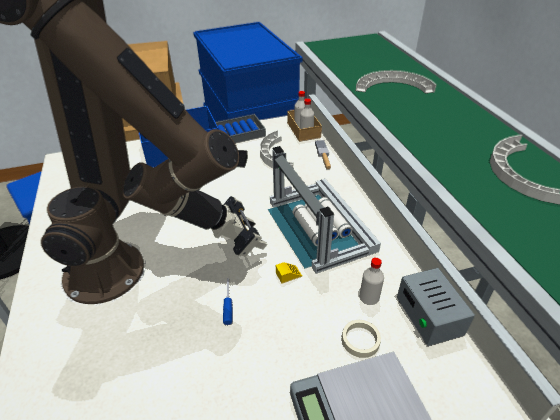

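The side view shows the row under the bar near (315,225) and the chock staged at (288,271) with its toe toward the frame. Next I grasp it with the hand leaning.

Call:
{"method": "apply_moves", "body": {
  "targets": [
    [1, -0.0004, -0.0188, -0.0017, 0, 0, 0],
    [1, -0.0004, -0.0188, -0.0017, 0, 0, 0],
    [1, -0.0004, -0.0188, -0.0017, 0, 0, 0],
    [1, -0.0004, -0.0188, -0.0017, 0, 0, 0],
    [1, -0.0004, -0.0188, -0.0017, 0, 0, 0],
    [1, -0.0004, -0.0188, -0.0017, 0, 0, 0],
    [1, -0.0004, -0.0188, -0.0017, 0, 0, 0],
    [1, -0.0004, -0.0188, -0.0017, 0, 0, 0],
    [1, 0, 0, 0, 0, 0, 0],
    [1, 0, 0, 0, 0, 0, 0]
  ]
}}

```text
time_s: 32.05
tcp_pos: [0.47, -0.182, 0.0691]
eef_rot: [179.9, 45.0, -173.5]
contact_force: [-0.5, 1.3, -0.4]
gripper_width: 0.0879
gripper_force: 0.0
```

Run:
```python
from kin import *
H=R.from_euler('z',180,degrees=True)
need(fw(-.27,-.1495,.027),(pose(45,0)*H).as_euler('xyz',degrees=True))
```

```text
t 32.05 p [ 0.47   -0.182   0.0691] rpy [ 179.91   45.01 -173.47] F [-0.5  1.3 -0.4] w 0.0879 j [-36.2  11.4 -35.3 -77.3 -29.5  18.7]
shift [0.001  0.0013 0.0585] turn [-0.0003  0.0001 -0.0013]
```

Call:
{"method": "apply_moves", "body": {
  "targets": [
    [1, 0, 0.0006, 0.015, 0, 0, -0.0013],
    [1, 0.0005, 0.0007, 0.015, 0, 0, 0],
    [1, 0.0005, 0, 0.013, 0, 0, 0],
    [1, 0, 0, 0.01, 0, 0, 0],
    [1, 0, 0, 0.0055, 0, 0, 0],
    [1, 0, 0, 0, 0, 0, 0],
    [0.7, 0, 0, 0, 0, 0, 0],
    [0.4, 0, 0, 0, 0, 0, 0],
    [0.3, 0, 0, 0, 0, 0, 0],
    [0.3, 0, 0, 0, 0, 0, 0],
    [0.3, 0, 0, 0, 0, 0, 0],
    [0.3, 0, 0, 0, 0, 0, 0],
    [0.3, 0, 0, 0, 0, 0, 0],
    [0.3, 0, 0, 0, 0, 0, 0],
    [0.3, 0, 0, 0, 0, 0, 0]
  ],
  "newtons": 20
}}

```text
time_s: 33.3
tcp_pos: [0.5101, -0.1754, 0.0284]
eef_rot: [-179.9, 45.1, -173.2]
contact_force: [-2.2, -0.1, 3.0]
gripper_width: 0.0438
gripper_force: 20.0
```

Run:
```python
from kin import *
import json;p=json.load(open("kp.json"))
H=R.from_euler('z',180,degrees=True)
s=get_state();z0=s['tcp_pos'][2]
need(fw(-.275,0,z0+.012),(pose(45,0)*H).as_euler('xyz',degrees=True))
q=s['joints'];T=T4(s['tcp_pos'],R.from_euler('xyz',s['eef_rot'],degrees=True))
for x,y,z,N in((-.275,-.148,z0+.012,2),(-.275,0,z0+.012,9),(-.2,0,z0+.004,6)): T,q=leg(T,T4(fw(x,y,z),pose(45,0)*H),N,q,p)
```

```text
t 33.3 p [ 0.5101 -0.1754  0.0284] rpy [-179.86   45.08 -173.15] F [-2.2 -0.1  3. ] w 0.0438 j [-37.   19.3 -33.2 -87.4 -29.3  31.1]
shift [-0.0053  0.1489 -0.012 ] turn [-0.0004  0.0009  0.0012]
2 x shift [-0.0025, 0.0005, -0.006] turn [-0.0002, 0.0005, 0.0006] | 6.5 0.07 end q [-36, 17, -33, -84, -29, 26] err 0.0 mg 25.2 maxspd [8, 15, 2, 27, 4, 37] minz 0.014
9 x shift [-0.0, 0.0164, 0.0] turn [-0.0, -0.0, -0.0] | 16.4 0.0 end q [-26, 13, -43, -105, -24, 41] err 0.0 mg 15.0 maxspd [14, 7, 14, 37, 9, 32] minz 0.02
6 x shift [-0.0079, 0.0001, 0.0098] turn [-0.0, -0.0, -0.0] | 12.6 0.0 end q [-20, 18, -36, -107, -19, 37] err 0.0 mg 19.2 maxspd [13, 10, 16, 8, 9, 11] minz 0.012
```

Call:
{"method": "apply_moves", "body": {
  "targets": [
    [0.3, -0.0025, 0.0005, -0.006, 0, 0.0005, 0.0006],
    [0.3, -0.0025, 0.0005, -0.006, 0, 0.0005, 0.0006],
    [0.3, 0, 0.0164, 0, 0, 0, 0],
    [0.3, 0, 0.0164, 0, 0, 0, 0],
    [0.3, 0, 0.0164, 0, 0, 0, 0],
    [0.3, 0, 0.0164, 0, 0, 0, 0],
    [0.3, 0, 0.0164, 0, 0, 0, 0],
    [0.3, 0, 0.0164, 0, 0, 0, 0],
    [0.3, 0, 0.0164, 0, 0, 0, 0],
    [0.3, 0, 0.0164, 0, 0, 0, 0],
    [0.3, 0, 0.0164, 0, 0, 0, 0],
    [0.3, -0.0079, 0, 0.0098, 0, 0, 0],
    [0.3, -0.0079, 0, 0.0098, 0, 0, 0],
    [0.3, -0.0079, 0, 0.0098, 0, 0, 0],
    [0.3, -0.0079, 0, 0.0098, 0, 0, 0],
    [0.3, -0.0079, 0, 0.0098, 0, 0, 0],
    [0.3, 0, 0, 0, 0, 0, 0],
    [0.3, 0, 0, 0, 0, 0, 0]
  ]
}}

```text
time_s: 34.8
tcp_pos: [0.5509, -0.0209, 0.033]
eef_rot: [-180.0, 45.0, -173.2]
contact_force: [-0.1, 0.1, -2.3]
gripper_width: 0.0439
gripper_force: 20.0
```

Run:
```python
from kin import *
H=R.from_euler('z',180,degrees=True)
chockfit("side",fw(-.194,0,0)[:2],YAW);look([-.115])
need(fw(-.2,0,.0284),(pose(45,0)*H).as_euler('xyz',degrees=True))
```

```text
side chock [574.4 -20.6] f [-188.5    0. ] yaw 7.36 93 0.00011854295035349252
tcp_f [-2.124e+02 -1.000e-01]
top [653.3  -3.7] axis deg 95.18 L 159.6 rms 5.68 435
   f [-107.9    1.8]
side [648.8 -12.5] axis deg 96.29 L 159.0 rms 2.39 497
   f [-113.6   -0.7]
t 34.95 p [ 0.5496 -0.021   0.0331] rpy [-179.98   44.93 -173.31] F [-0.3  0.2 -0.9] w 0.0438 j [ -21.3   17.6  -37.8 -108.6  -20.5   40.4]
shift [-0.0058  0.0002  0.0125] turn [-0.0003 -0.0008 -0.0001]
```

Call:
{"method": "apply_moves", "body": {
  "targets": [
    [0.3, -0.003, 0, 0.006, 0, 0, 0],
    [0.3, -0.0026, 0, 0.0063, 0, 0, 0],
    [0.3, 0, 0, 0, 0, 0, 0],
    [0.3, -0.002, 0, 0.002, 0, 0, 0],
    [0.3, -0.002, 0, 0.002, 0, 0, 0],
    [0.3, -0.002, 0, 0.002, 0, 0, 0],
    [0.3, -0.002, 0, 0.002, 0, 0, 0],
    [0.3, -0.002, 0, 0.002, 0, 0, 0],
    [0.3, -0.0015, 0, 0.0015, 0, 0, 0],
    [0.3, -0.0015, 0, 0.0015, 0, 0, 0],
    [0.3, 0, 0, 0, 0, 0, 0]
  ]
}}

```text
time_s: 35.87
tcp_pos: [0.5814, -0.0174, 0.0287]
eef_rot: [-180.0, 45.0, -173.3]
contact_force: [-0.5, 0.0, -0.0]
gripper_width: 0.0438
gripper_force: 20.0
```

Run:
```python
from kin import *
H=R.from_euler('z',180,degrees=True)
chockfit("side",fw(-.164,0,0)[:2],YAW)
need(fw(-.176,0,.0284),(pose(45,0)*H).as_euler('xyz',degrees=True))
```

```text
side chock [600.2 -19.2] f [-162.7   -1.6] yaw 10.27 68 0.00012712215290098676
t 35.9167 p [ 0.5811 -0.0174  0.0286] rpy [-179.97   44.97 -173.3 ] F [-0.   0.4 -0.9] w 0.0438 j [ -18.9   19.8  -34.6 -109.   -18.8   38.8]
shift [-0.0035  0.0003  0.0038] turn [-0.0003 -0.0003  0.    ]
```

Call:
{"method": "apply_moves", "body": {
  "targets": [
    [0.3, -0.0007, 0, 0.0007, 0, 0, 0],
    [0.3, -0.0007, 0, 0.0007, 0, 0, 0],
    [0.3, -0.0007, 0, 0.0007, 0, 0, 0],
    [0.3, -0.0007, 0, 0.0007, 0, 0, 0],
    [0.3, 0, 0, 0, 0, 0, 0]
  ]
}}

```text
time_s: 36.33
tcp_pos: [0.5851, -0.0171, 0.0287]
eef_rot: [-180.0, 45.0, -173.3]
contact_force: [0.4, 0.1, -1.1]
gripper_width: 0.0438
gripper_force: 20.0
```

Call:
{"method": "apply_moves", "body": {
  "targets": [
    [0.3, -0.0007, 0, 0.0007, 0, 0, 0],
    [0.3, -0.0007, 0, 0.0007, 0, 0, 0],
    [0.3, 0, 0, 0, 0, 0, 0]
  ]
}}

```text
time_s: 36.58
tcp_pos: [0.5856, -0.0169, 0.0285]
eef_rot: [-179.9, 44.9, -173.3]
contact_force: [-7.8, -1.3, 6.9]
gripper_width: 0.0439
gripper_force: 20.0
```

Run:
```python
from kin import *
for n in("side","top"):
    c=chockfit(n,fw(-.157,0,0)[:2],YAW);P=cloud(c).reshape(-1,3)
    f=np.array(P);g=R.from_euler('z',-YAW,degrees=True).apply(np.nan_to_num(P)-np.array([*FO[n],0]))
    for x in(-.115,-.069,-.023):
        m=(abs(g[:,0]-x)<.006)&(abs(g[:,1])<.075)&(g[:,2]>.03)&(g[:,2]<.07);print(n,x,"top z",np.round(np.median(g[m,2]) if m.any() else 0,4),m.sum())
look([-.115])
```

```text
side chock [604.2 -17.7] f [-158.6   -0.6] yaw 6.82 53 4.444297093183467e-05
side -0.115 top z 0.0446 105
side -0.069 top z 0.0429 5
side -0.023 top z 0.0448 108
top chock [604.  -14.1] f [-158.    -2.8] yaw 5.31 190 0.0003556695774979001
top -0.115 top z 0 0
top -0.069 top z 0.0456 190
top -0.023 top z 0.0459 195
tcp_f [-176.6   -0.3]
top [653.8  -3.3] axis deg 96.02 L 158.1 rms 5.75 436
   f [-107.3    2.1]
side [648.6 -11.9] axis deg 96.15 L 160.1 rms 2.35 483
   f [-1.137e+02 -1.000e-01]
```

Call:
{"method": "apply_moves", "body": {
  "targets": [
    [0.55, 0, 0, 0, 0, 0, 0],
    [0.65, 0, 0, 0, 0, 0, 0],
    [0.75, 0, 0, 0, 0, 0, 0],
    [0.85, 0, 0, 0, 0, 0, 0],
    [0.85, 0, 0, 0, 0, 0, 0],
    [0.85, 0.001, 0, -0.001, 0, 0, 0],
    [0.85, 0.004, 0, -0.006, 0, 0, 0],
    [0.85, 0.008, 0, -0.01, 0, 0, 0],
    [0.85, 0.012, 0, -0.016, 0, 0, 0],
    [0.85, 0.014, 0, -0.018, 0, 0, 0],
    [0.85, 0.014, 0, -0.018, 0, 0, 0],
    [0.85, 0.012, 0, -0.018, 0, 0, 0],
    [0.85, 0.008, 0, -0.018, 0, 0, 0],
    [0.85, 0, 0, -0.01, 0, 0, 0],
    [0.85, 0, 0, 0, 0, 0, 0]
  ]
}}

```text
time_s: 38.03
tcp_pos: [0.4527, -0.0324, 0.0596]
eef_rot: [-179.8, 45.0, -173.2]
contact_force: [0.8, 0.6, 0.3]
gripper_width: 0.0744
gripper_force: 0.0
```

Run:
```python
from kin import *
s=get_state();print(s['time_s'],fr(s['tcp_pos']),s['tcp_pos'],s['contact_force'])
for n in("side","top"):
    c=chockfit(n,fw(-.158,0,0)[:2],YAW)
    f=c["frame"][...,::-1];f=f[165:275,250:400] if n=="side" else f[110:220,200:360]
    cv2.imwrite(f"pics/{n}9.png",cv2.resize(f,None,fx=4,fy=4,interpolation=cv2.INTER_CUBIC))
look([-.115,-.069,-.023])
```

```text
38.0333 [-3.10407665e+02 -2.22841393e-01] [ 0.45273822 -0.03243681  0.05958141] [0.81511694 0.56799417 0.32510271]
side chock [604.6 -17.7] f [-158.1   -0.7] yaw 4.76 255 0.0002551457869033843
top chock [603.5 -15.3] f [-158.6   -3.9] yaw 7.88 202 0.00034144594579752196
tcp_f [-3.082e+02  1.000e-01]
top [653.9  -3.5] axis deg 94.74 L 159.0 rms 5.67 437
   f [-107.2    2. ]
top [692.6   1.6] axis deg 96.88 L 158.0 rms 3.98 1015
   f [-68.2   2.5]
top [739.2   5.8] axis deg 96.39 L 170.3 rms 4.29 1059
   f [-21.4   1.2]
side [648.5 -12. ] axis deg 96.15 L 159.9 rms 2.37 494
   f [-1.139e+02 -1.000e-01]
side [699.   -7.8] axis deg 103.13 L 166.4 rms 5.79 201
   f [-63.2  -1.8]
side [743.    1.9] axis deg 95.35 L 187.3 rms 4.35 586
   f [-18.5   2.7]
```

View pics/side9.png

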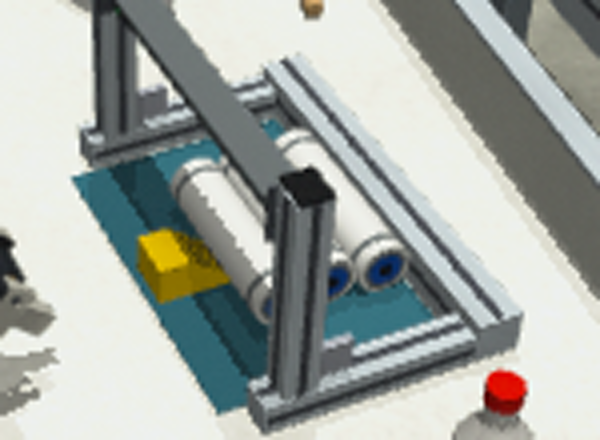

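View pics/top9.png

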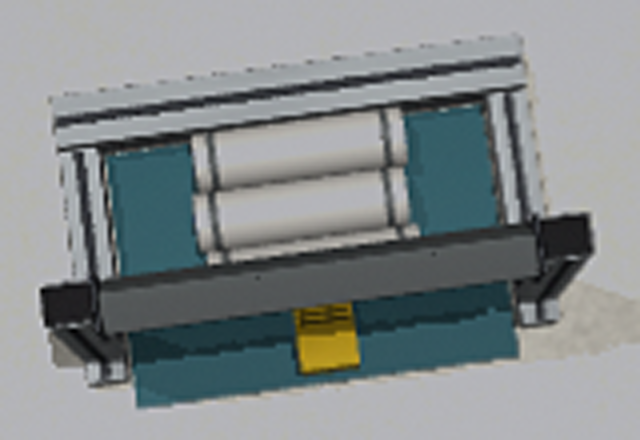

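The pictures show all three rollers touching against the rail with their ends within a few millimetres. The chock sits slope-first at the middle of the outer roller, near (185,265) in the side crop and (328,340) in the top crop. The hand is clear.

```bash
python3 -c "
from h import *
print(close_job())"
```

```text
the job is handed in; nothing more can be done
None
```

I handed the job in with about 38 s on the robot's clock: the three rollers touch in a straight row against the rear rail, ends level to within a few millimetres, with the yellow chock snug and slope-first at the middle of the outer roller.

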